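Tare the fruit counter's dial scale for a tray and load the portion

ROBOT

A 7-joint arm with a two-finger parallel gripper is mounted at the origin on the work surface. World frame = base frame: x ahead of the robot, y to its left, z up, the work surface at z = 0. Lengths are in m, angles in rad, forces in N, time in s.
With the tool pointing down it reaches from about 0.4 to 0.9 m from the base axis. Payload 5.6 kg.
Tool frame: the origin (TCP) lies midway between the tips of the shut fingers; the grasp point (between the pads) lies 19 mm behind it; z points along the fingers, x is the direction in which the jaws open and shut, and the axes are right-handed (so a half turn about z gives the same grasp; the last joint's range is limited). The gripper opens to 92 mm and grips with 3 to 60 N. Pads are 20 mm wide; open, the fingers measure 128 mm over their backs; the gripper's body (75 mm by 189 mm) begins 69 mm behind the grasp point.
Start: joints at [1.256, 0.468, -0.012, 1.603, 0.006, 1.071, -0.056], TCP at [0.174, -0.626, 0.215] pointing down, gripper open.
Joint ranges: [-2.53, 2.53], [-0.31, 2.02], [-1.57, 1.55], [0.28, 2.44], [-1.29, 4.43], [0.15, 1.84], [-2.92, 2.92]. Speed limits (rad/s): [2.57, 2.57, 3.14, 3.14, 3.14, 3.14, 3.14].

INTERFACE

Orientations are given as [roll, pitch, yaw] about the fixed x, y, z axes, in that order (R = Rz(yaw) Ry(pitch) Rx(roll)).
In Python, from station import get_obs, optics, workorder gives the robot as it stands. The module is installed in compiled form; this text tells all that it offers.
- The arm moves only by the tool step_arm, never from a script. Its argument "deltas" is a list that holds one entry, the list of rows, each a list of 6 numbers: the shift along the tool's x, y, z scaled (see below), then the turn, a rotation vector about the tool's x, y, z scaled (see below). In form: [[[x, y, z, wx, wy, wz], ...]]. A call has 1 to 12 rows; each row is the pose to reach, as a shift and turn from the pose measured when the call began, along the tool's axes at that moment, turning the shorter way round; what a row does not reach only later rows make up. The controller multiplies each number of a shift by 0.2 m and each number of a turn by 180 degrees. A row lasts 1/12 s, in which the tool goes at most 41.7 mm and 7.16 degrees, less where a joint would pass 70% of its speed; a pose out of reach is approached as far as the arm can. A call with a number of a shift or a turn outside -1 to 1 is refused whole. A call with a gripper value outside its range is refused whole. "hand" is the opening, from 0 (shut) to 1 (fully open), set as the call begins (left out, the last holds). The fingers move at their own pace and stop on an object; the grip force is fixed at half the most. Time passes only in rows, so rows that repeat a pose let the fingers close. It gives the time, the measured TCP pose, the force and the opening at its end, in the units of the state.
- get_obs(): the state, without advancing time (a new reading comes with each control period).
- optics.grab_frame(name): name is "scene" or "side" or "wrist"; returns a dict with "color" (400x640x3 uint8, red, green, blue), "z_map" (400x640 float32, m along the optical axis (not along the pixel's ray), 0 where there is no reading), "camera_matrix" (3x3 intrinsics, pixels), "world_to_cam" (4x4, takes a point from world to camera coordinates); the wrist camera has in their place "tool_from_camera" (4x4, takes a point from camera to tool coordinates, whose origin is the TCP and whose axes are the tool frame's). Camera axes: x right, y down, z forward; pixel columns grow to the right and rows downward; lengths in m; the calibration is good to about 2 mm. A picture is of the moment at which its call begins: read the wrist's pose just before it.
- workorder.close_job(): hands the job in, once; it reports no verdict.
Trained networks look in the newest picture that a camera, given by its name, has taken for a name from the list of things; names that differ only in an ending like _2 or _b are one class to them, and where a whole thing is asked for, a point or a joint stands for the part that bears it (a point fixed in the world has none). Each returns a list of dicts, best first, with "p" (0 to 1); they miss things now and then, are a little off and sometimes report something else, mostly with a low value. They report only what shows in the picture. A call takes as long as a camera call.
- optics.regions_of(camera, name): "mask" (400x640 bool, what is visible of it) and "box" ([left, top, width, height] in pixels, round what is visible of it).
- optics.tip_of(camera, name): "centre" ([column, row] in pixels: a listed point, or the origin of a listed thing).
The state is a dict: "t": time; "joint_pos": joint angles; "qvel": joint speeds; "joint_efforts": joint torques, N m; "ee_pos": TCP position; "tcp_rot": TCP orientation; "ft_force": force on the tool from outside, world axes, zero at the start; "torque": the same for the moment, N m; "finger_gap": opening from 0.0 (shut) to 1.0 (fully open).
Only numpy, scipy, OpenCV 4.12 (cv2) and the standard library are available. Lean on these libraries where they do the work, as an engineer would, in place of code of your own. Each camera call takes 0.05 s, during which the arm holds its last target.

TASK

Weigh out a banana portion for a customer. First clear the papaya left on the scale's pan into the steel tub, then stand the empty fibre tray flat in the middle of the pan and turn the tare knob, which turns the dial, until the dial's zero mark lines up with the pointer while you touch nothing. Only then put every banana piece from the board into the tray; leave the tray on the pan and do not disturb the other things on the counter.

Things in the scene. Friction and masses are not known exactly. Their poses are not given: they have to be found in the camera images.
- scale: white counter scale, fixed; origin at the counter under its middle, x towards the customer, y to the left. Housing 220 mm wide (y); 75 mm high under the pan (x -175 to 30 mm); beyond it the sloping dial panel (y -110 to 36 mm, out to x 175 mm, 75 falling to 20 mm high) and beside that the flat shoulder (y 36 to 110 mm, out to x 150 mm, 50 mm high) with the tare knob.
- pan_top (a point): middle of the upper face of the scale's flat square steel pan: 205 x 205 mm, 4 mm thick, 98 mm above the counter when empty. Axes as the scale's: x from the pan towards the dial, y left, z up. The pan is sprung, sinks 1.6 mm per 100 g (stop at 9.5 mm) and settles at once.
- dial_centre (a point): middle of the round white dial (124 mm across) on the sloping panel, under a thin clear cover; fixed axes: z is the normal of the dial's face (leans about 21 degrees towards the scale's x), -x points up the slope. The dial is graduated clockwise from its zero mark, 10 g a division, 500 g in 300 degrees.
- zero_mark (a point): the dial's zero mark: a bold bar with a triangle, 50 mm from the dial's middle (point taken in the pointer's plane). It turns with the dial: 0.12 rad per rad of tare knob, the same way as the knob; with the knob at 0 it stands at the top of the dial, on the pan's side.
- pointer_tip (a point): tip of the slim red pointer, 50 mm from the dial's middle. The load on the pan turns it clockwise (seen from above) from the top of the dial, 0.105 rad per 10 g; the knob does not move it.
- knob_grip (a point): on the vertical axis of the tare knob, 78 mm above the counter, 13 mm below its flat top: an upright black ribbed cylinder, 36 mm across, 38 mm high, on the shoulder beside the dial. May be gripped from any side from above, let go and gripped again; turns several turns either way and stays where it is left (friction 0.04 N m). Its x turns with it.
- tare_knob (a joint): angle of the tare knob, rad, growing clockwise seen from above (range -12 to 12)
- tray: open brown moulded-fibre tray, loose, 40 to 65 g; 133 mm (x) by 200 mm (y) over its rim, 45 mm high; floor 3 mm thick, inside 115 x 182 mm; the thick rolled rim is 9 mm wide and 10 mm high, its middle line 62 mm (long sides, x) and 95.5 mm (short sides, y) from the centre: pinch it there from above. Origin: centre of its underside, z up.
- tub_floor (a point): centre of the inner floor of the fixed stainless tub for papaya, 3 mm above the counter: inside 102 mm (x) by 170 mm (y), rim 63 mm above the counter, rim outside 118 x 186 mm; z up
- board: fixed white cutting board, 200 x 200 x 12 mm, where the banana pieces lie; origin at the centre of its underside
- banana_a: cut piece of unpeeled banana, loose, 62 mm long (its x) and 31 mm wide and high with bevelled edges, about 45 g; origin at the centre of its underside as it starts, on the board. Any of the three pieces may be absent
- banana_b: another such piece
- banana_c: another such piece
- papaya_a: chunk of papaya lying on the scale's pan, loose, 54 mm long (its x), 38 mm wide between upright flat sides (its y), 34 mm high with an arched top, about 55 g; origin at the centre of its flat underside. Either chunk may be absent
- papaya_b: another such chunk
- plum_a: whole dark plum-like fruit standing on the board among the banana pieces, 43 mm across, 37 mm high, not part of the job; origin at its foot
- plum_b: whole dark fruit on the counter, 55 mm across, 47 mm high, not part of the job
- plum_c: whole dark fruit on the counter, like plum_b, not part of the job
- knife: paring knife lying on the counter on the robot's side of the board, 215 mm long (its x), not part of the job
- tape_roll: roll of paper tape lying on the counter beyond the scale, 72 mm across, 24 mm high, not part of the job
- syrup_bottle: bottle, 54 mm across, 150 mm high, standing beyond the board, not part of the job

How it is judged:
By the outcome, as a careful person would: the job done as asked, in the order asked, and still so for the second after the job is handed in, with the robot touching nothing.
Of papaya_a, papaya_b only 1 to 2 are there at a start; the rules pass over those that are not, and their reading is None.
Of banana_a, banana_b, banana_c only 2 to 3 are there at a start; the rules pass over those that are not, and their reading is None.
At some moment in a run one of banana_a, banana_b, banana_c may be knocked a few centimetres aside while the robot is not near it.
Once in a run the grip may slacken for a moment while it holds something.
It also fails if it takes over 210 s, if anything falls off the work surface, if the arm or the gripper's body presses on something with over 40 N, if the wrist force passes 120 N, or if a joint passes its speed limit or range.

## Working session

There is one attempt and no reset: what is moved stays moved. The work goes in short steps, Python scripts to look and compute and a tool call to move; the robot and the scene stay as the last step left them, time stands still between calls to the robot, and variables do not carry over. Pictures are saved under pics/ and viewed, and the job is handed in when it is done.

Besides the shell and the picture viewer there is one more tool, called by a JSON object that holds its "api" and its "payload". step_arm: Moves the arm, as the interface text tells. Its arguments: {"type":"object","properties":{"deltas":{"type":"array"},"hand":{"type":"number"}},"required":["deltas"]}

```bash
mkdir -p pics; ls
python3 - <<'E'
from station import get_obs, optics
import cv2
o=get_obs();print({k:o[k] for k in ['t','ee_pos','tcp_rot','finger_gap','ft_force']})
for c in ['scene','side','wrist']:
    f=optics.grab_frame(c)
    cv2.imwrite(f'pics/{c}0.png',f['color'][:,:,::-1])
    print(c,f['camera_matrix'].tolist(), (f['world_to_cam'] if 'world_to_cam' in f else f['tool_from_camera']).round(4).tolist())
E
```

```text
pics
{'t': 0.0, 'ee_pos': array([ 0.17431211, -0.62560439,  0.21364649]), 'tcp_rot': array([ 3.14148448e+00,  1.71327201e-03, -1.29903087e+00]), 'finger_gap': 0.9973028592336813, 'ft_force': array([-0.6072011 , -0.27959   , -0.31152212])}
scene [[363.60358716999383, 0.0, 319.3753227616048], [0.0, 363.60358716999383, 195.95364576931982], [0.0, 0.0, 1.0]] [[0.7066, 0.7073, 0.0205, -0.4128], [0.4802, -0.4581, -0.748, -0.1509], [-0.5197, 0.5384, -0.6633, 1.3159], [0.0, 0.0, 0.0, 1.0]]
side [[506.9665512262007, 0.0, 313.8053615713478], [0.0, 506.9665512262007, 198.28483957517935], [0.0, 0.0, 1.0]] [[0.9718, -0.2358, -0.0067, -0.5147], [-0.1765, -0.7081, -0.6837, 0.1879], [0.1565, 0.6656, -0.7297, 1.2493], [0.0, 0.0, 0.0, 1.0]]
wrist [[337.81037398462166, 0.0, 318.6428394712384], [0.0, 337.81037398462166, 200.84088645148907], [0.0, 0.0, 1.0]] [[1.0, 0.0002, -0.0002, 0.0007], [-0.0002, 0.9646, 0.2637, -0.0745], [0.0003, -0.2637, 0.9646, -0.1698], [0.0, 0.0, 0.0, 1.0]]
```

View pics/scene0.png

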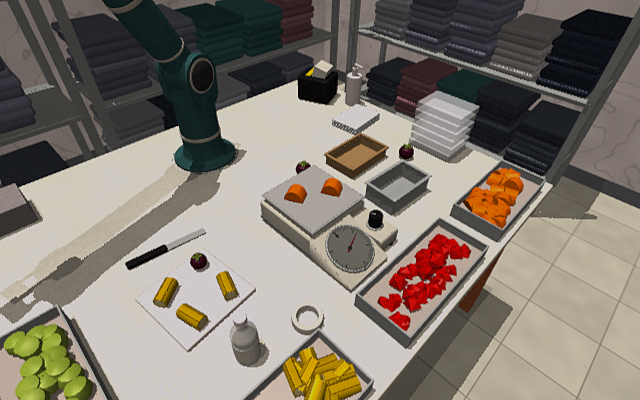

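View pics/side0.png

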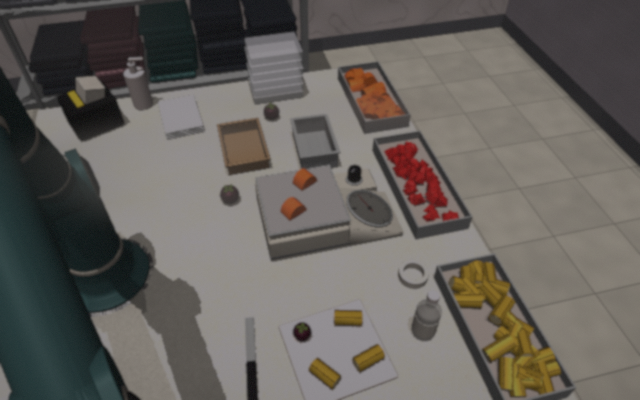

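View pics/wrist0.png

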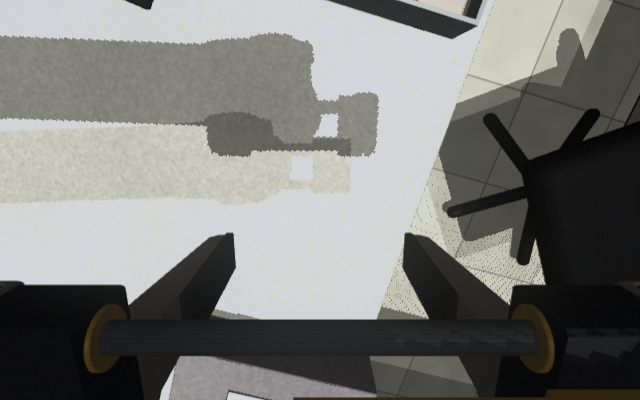

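```bash
cat > h.py <<'E'
import numpy as np, cv2
from scipy.spatial.transform import Rotation as R
from station import get_obs, optics
def T_tool():
    o=get_obs(); T=np.eye(4); T[:3,:3]=R.from_euler('xyz',o['tcp_rot']).as_matrix(); T[:3,3]=o['ee_pos']; return T
def grab(c):
    Tt=T_tool() if c=='wrist' else None
    f=optics.grab_frame(c)
    f['c2w']=np.linalg.inv(f['world_to_cam']) if c!='wrist' else Tt@f['tool_from_camera']
    K=f['camera_matrix'];z=f['z_map'];v,u=np.mgrid[:400,:640]
    P=np.stack([(u-K[0,2])/K[0,0]*z,(v-K[1,2])/K[1,1]*z,z],-1)
    f['P']=P@f['c2w'][:3,:3].T+f['c2w'][:3,3]
    return f
def proj(f,p):
    q=np.linalg.inv(f['c2w'])@np.append(p,1);K=f['camera_matrix']
    return K[0,0]*q[0]/q[2]+K[0,2],K[1,1]*q[1]/q[2]+K[1,2]
def atz(f,uv,z):
    K=f['camera_matrix'];d=f['c2w'][:3,:3]@np.array([(uv[0]-K[0,2])/K[0,0],(uv[1]-K[1,2])/K[1,1],1]);o=f['c2w'][:3,3]
    return o+d*(z-o[2])/d[2]
def pts(f,m):
    m=cv2.erode(m.astype(np.uint8),np.ones((3,3)))>0
    m&=f['z_map']>0
    return f['P'][m]
def rect(p):
    (c,s,a)=cv2.minAreaRect((p[:,:2]*1000).astype(np.float32));
    if s[0]<s[1]: s=s[::-1];a+=90
    return np.round(c,1),np.round(s,1),round((a+90)%180-90,1)  # angle of long axis, deg
def look(c,names):
    f=grab(c)
    for n in names:
        for r in optics.regions_of(c,n)[:4]:
            p=pts(f,r['mask'])
            if len(p)<5 or r['p']<.3: continue
            z=p[:,2]; top=p[z>np.percentile(z,90)-.012]
            print(c,n,round(r['p'],2),len(p),'box',r['box'],'mean',(p.mean(0)*1000).round(),'zmax',round(np.percentile(z,98)*1000),'rect',*rect(p),'top',*rect(top))
    return f
def go(x,y,z,yaw=None):
    """print tool deltas for tool-down pose at world xyz(m), yaw of tool x axis (deg, modulo 180 nearest)"""
    T=T_tool();Rt=T[:3,:3]
    cur=np.degrees(np.arctan2(Rt[1,0],Rt[0,0]))
    if yaw is None: yaw=cur
    else: yaw=cur+((yaw-cur+90)%180-90)
    Rd=R.from_euler('xyz',[np.pi,0,np.radians(yaw)]).as_matrix()
    s=Rt.T@(np.array([x,y,z])-T[:3,3])/.2
    w=R.from_matrix(Rt.T@Rd).as_rotvec()/np.pi
    n=max(np.linalg.norm(s)*.2/.0417,np.linalg.norm(w)*180/7.16)
    print('delta',[float(round(v,3)) for v in [*s,*w]],'rows>=',round(n,1),'yaw',round(yaw,1))
E
python3 - <<'E'
from h import *
np.set_printoptions(suppress=True)
for c in ['scene','side']:
    look(c,['papaya_a','banana_a','tray','tub_floor','board','plum_a','pan_top','tape_roll','syrup_bottle','knife','scale','knob_grip'])
    for n in ['pan_top','dial_centre','zero_mark','pointer_tip','knob_grip','tub_floor']:
        print(c,n,[(round(r['p'],2),np.round(r['centre'],1)) for r in optics.tip_of(c,n)[:2]])
E
```

```text
scene papaya_a 0.79 224 box [281.6, 183.2, 24.3, 19.3] mean [488.   1. 121.] zmax 132 rect [483.8   5.7] [46.5 34.1] 25.8 top [484.    5.9] [38.8 33.8] 25.9
scene papaya_a 0.57 205 box [322.2, 179.2, 17.6, 15.1] mean [538.  92. 121.] zmax 133 rect [535.6  97.2] [42.6 36.4] 21.0 top [533.  97.] [38.4 36.6] 26.3
scene banana_a 0.72 329 box [152.5, 273.9, 27.7, 35.0] mean [ 467. -386.   41.] zmax 47 rect [ 463.5 -384.1] [59.7 25.6] -53.5 top [ 463.5 -384.1] [59.7 25.6] -53.5
scene banana_a 0.69 360 box [176.6, 302.2, 30.5, 28.0] mean [ 566. -375.   41.] zmax 47 rect [ 560.6 -376.2] [59.4 27.4] 21.3 top [ 560.4 -376.1] [58.8 26. ] 19.9
scene banana_a 0.61 285 box [217.3, 271.1, 19.1, 29.4] mean [ 549. -275.   42.] zmax 47 rect [ 543.6 -273.4] [61.3 25.8] -16.6 top [ 543.6 -273.4] [61.3 25.8] -16.6
scene banana_a 0.53 155 box [368.3, 209.7, 16.2, 20.5] mean [678. 115.  85.] zmax 95 rect [676.  119.7] [31.  30.6] 9.1 top [675.6 120. ] [30.5 29.4] 87.5
scene tray 0.74 1528 box [324.7, 135.8, 67.5, 42.0] mean [393. 375.  22.] zmax 48 rect [400.1 368.6] [201.7 130.5] -88.9 top [400.6 368.6] [
[... 5140 characters left out ...]
 -316.   11.] zmax 18 rect [ 314.2 -304.4] [188.7  19.7] 84.8 top [ 314.1 -304.4] [188.7  19.7] 84.8
side scale 0.82 8516 box [253.5, 164.3, 150.9, 94.7] mean [561.   9.  74.] zmax 100 rect [574.5  43.8] [346.6 222.6] 0.4 top [545.   44.7] [281.6 206.2] -0.5
side knob_grip 0.77 165 box [348.7, 165.5, 15.1, 17.0] mean [668. 113.  83.] zmax 94 rect [669.3 118.6] [31.9 30.1] 77.5 top [669.3 118.8] [32.  29.8] 75.5
side pan_top [(0.73, array([302.4, 195.4]))]
side dial_centre [(0.91, array([367.7, 207.7]))]
side zero_mark []
side pointer_tip [(0.29, array([365.9, 359.8]))]
side knob_grip [(0.76, array([357.3, 170.9])), (0.73, array([335. , 352.5]))]
side tub_floor [(0.86, array([313.8, 150.3]))]
```

```bash
cat >> h.py <<'E'
def plan(*wps):
    """wps: (x,y,z[,yaw deg]) ; prints per-call deltas"""
    T=T_tool()
    o=get_obs();print('t',round(o['t'],2),'at',T[:3,3].round(4),'rpy',np.degrees(o['tcp_rot']).round(2),'gap',round(o['finger_gap'],3),'F',o['ft_force'].round(1))
    for wp in wps:
        cur=np.degrees(np.arctan2(T[1,0],T[0,0]))
        yaw=cur if len(wp)<4 else wp[3]
        if len(wp)<5: yaw=cur+((yaw-cur+90)%180-90)
        else: yaw=cur+((yaw-cur+180)%360-180)
        p0=T[:3,3].copy();p1=np.array(wp[:3])
        n=1
        while True:
            T2=T.copy();ok=True;out=[]
            for i in range(1,n+1):
                D=np.eye(4);D[:3,3]=p0+(p1-p0)*i/n;D[:3,:3]=R.from_euler('xyz',[np.pi,0,np.radians(cur+(yaw-cur)*i/n)]).as_matrix()
                M=np.linalg.inv(T2)@D;s=M[:3,3]/.2;w=R.from_matrix(M[:3,:3]).as_rotvec()/np.pi
                if abs(s).max()>.999: ok=False
                out.append((s,w));T2=D
            if ok: break
            n+=1
        for s,w in out:
            k=max(np.linalg.norm(s)*.2/.0417,np.linalg.norm(w)*180/7.16)
            print('  ',[float(round(v,3)) for v in [*s,*w]],'rows',round(k,1))
        T=T2
        print(' ->',wp,'yaw',round(yaw,1))
E
python3 - <<'E'
from h import *
plan((0.47,0.05,0.34,-64))
E
```

```text
t 2.05 at [ 0.1745 -0.6262  0.2146] rpy [180.    -0.   -74.43] gap 1.0 F [-0.   0.2  0.8]
   [-0.953, -0.777, -0.209, 0.0, -0.0, -0.019] rows 6.0
   [-0.905, -0.833, -0.209, 0.0, 0.0, -0.019] rows 6.0
   [-0.852, -0.887, -0.209, 0.0, 0.0, -0.019] rows 6.0
 -> (0.47, 0.05, 0.34, -64) yaw -64.0
```

{"api": "step_arm", "payload": {"deltas": [[[-0.953,-0.777,-0.209,0,0,-0.019],[-0.953,-0.777,-0.209,0,0,-0.019],[-0.953,-0.777,-0.209,0,0,-0.019],[-0.953,-0.777,-0.209,0,0,-0.019],[-0.953,-0.777,-0.209,0,0,-0.019],[-0.953,-0.777,-0.209,0,0,-0.019],[-0.953,-0.777,-0.209,0,0,-0.019]]], "hand": 1}}

```text
t: 2.63
ee_pos: [0.2773, -0.3945, 0.258]
tcp_rot: [-3.139, -0.0, -1.229]
ft_force: [0.1, 0.5, 0.3]
finger_gap: 0.999
```

{"api": "step_arm", "payload": {"deltas": [[[-0.905,-0.833,-0.209,0,0,-0.019],[-0.905,-0.833,-0.209,0,0,-0.019],[-0.905,-0.833,-0.209,0,0,-0.019],[-0.905,-0.833,-0.209,0,0,-0.019],[-0.905,-0.833,-0.209,0,0,-0.019],[-0.905,-0.833,-0.209,0,0,-0.019],[-0.905,-0.833,-0.209,0,0,-0.019]]]}}

```text
t: 3.22
ee_pos: [0.3765, -0.1625, 0.3019]
tcp_rot: [-3.136, -0.002, -1.161]
ft_force: [0.5, -0.9, 0.4]
finger_gap: 1.001
```

{"api": "step_arm", "payload": {"deltas": [[[-0.852,-0.887,-0.209,0,0,-0.019],[-0.852,-0.887,-0.209,0,0,-0.019],[-0.852,-0.887,-0.209,0,0,-0.019],[-0.852,-0.887,-0.209,0,0,-0.019],[-0.852,-0.887,-0.209,0,0,-0.019],[-0.852,-0.887,-0.209,0,0,-0.019],[-0.852,-0.887,-0.209,0,0,-0.019],[-0.852,-0.887,-0.209,0,0,-0.019]]]}}

```text
t: 3.88
ee_pos: [0.4716, 0.0668, 0.3446]
tcp_rot: [-3.135, -0.002, -1.096]
ft_force: [-0.0, -0.6, 0.4]
finger_gap: 0.999
```

Run:
```python
from h import *
plan((0.484,0.004,0.2))
f=look('wrist',['papaya_a','tray','tub_floor','pan_top','knob_grip'])
cv2.imwrite('pics/w1.png',f['color'][:,:,::-1])
```

```text
t 3.88 at [0.4716 0.0668 0.3446] rpy [-1.7961e+02 -1.0000e-01 -6.2770e+01] gap 0.999 F [-0.  -0.6  0.4]
   [0.306, 0.094, 0.723, -0.002, -0.001, 0.0] rows 3.8
 -> (0.484, 0.004, 0.2) yaw -62.8
wrist papaya_a 0.75 1417 box [298.9, 93.4, 35.7, 45.7] mean [531. 100. 123.] zmax 130 rect [530.2  99.7] [50.4 35.5] 27.5 top [529.9  99.5] [43.2 35.4] 27.2
wrist papaya_a 0.67 1331 box [346.9, 165.3, 40.5, 43.8] mean [484.  11. 122.] zmax 130 rect [481.3   6.3] [51.9 42.4] 26.8 top [480.3   8. ] [42.5 38.4] 27.2
wrist papaya_a 0.4 7063 box [385.1, 1.3, 98.9, 84.5] mean [677.  11.  59.] zmax 77 rect [675.2   8.4] [126.4 107.8] -60.2 top [648.4  12.4] [124.   53.4] 90.0
wrist tray 0.91 14937 box [9.9, 26.4, 174.6, 157.3] mean [394. 385.  15.] zmax 45 rect [395.2 381.3] [222.5 137.8] -88.9 top [399.6 369.6] [198.8 129.4] -89.1
wrist tub_floor 0.9 3590 box [137.3, 0.0, 125.2, 56.5] mean [577. 279.  25.] zmax 64 rect [564.3 282.9] [147.6  75.2] -62.7 top [558.4 275.8] [134.8  58.1] -62.6
wrist pan_top 0.76 23223 box [237.1, 32.9, 222.8, 223.3] mean [515.  51.  96.] zmax 98 rect [508.4  48.7] [202.5 202.1] -90.0 top [508.4  48.7] [202.5 202.1] -90.0
```

View pics/w1.png

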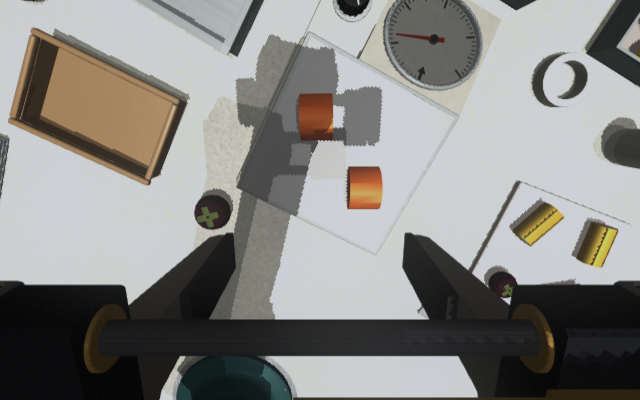

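Run:
```python
from h import *
plan((0.482,0.006,0.18,-63),(0.482,0.006,0.1005,-63))
```

```text
t 4.18 at [0.4706 0.0626 0.344 ] rpy [-179.73   -0.19  -63.25] gap 0.999 F [-0.2 -0.1 -0.1]
   [0.276, 0.081, 0.821, -0.001, -0.001, -0.001] rows 4.2
 -> (0.482, 0.006, 0.18, -63) yaw -63.0
   [0.0, 0.0, 0.397, 0.0, -0.0, -0.0] rows 1.9
 -> (0.482, 0.006, 0.1005, -63) yaw -63.0
```

{"api": "step_arm", "payload": {"deltas": [[[0.276,0.081,0.821,-0.001,-0.001,-0.001],[0.276,0.081,0.821,-0.001,-0.001,-0.001],[0.276,0.081,0.821,-0.001,-0.001,-0.001],[0.276,0.081,0.821,-0.001,-0.001,-0.001],[0.276,0.081,0.821,-0.001,-0.001,-0.001],[0.276,0.081,0.821,-0.001,-0.001,-0.001],[0.276,0.081,0.821,-0.001,-0.001,-0.001],[0.276,0.081,0.821,-0.001,-0.001,-0.001],[0.276,0.081,0.821,-0.001,-0.001,-0.001]]]}}

```text
t: 4.93
ee_pos: [0.4835, 0.0068, 0.1823]
tcp_rot: [-3.136, -0.002, -1.1]
ft_force: [0.4, -0.6, 0.5]
finger_gap: 0.997
```

Run:
```python
from h import *
plan((0.482,0.006,0.1005,-63))
f=look('wrist',['papaya_a'])
cv2.imwrite('pics/w2.png',f['color'][:,:,::-1])
```

```text
t 4.93 at [0.4835 0.0068 0.1823] rpy [-1.7969e+02 -1.4000e-01 -6.3010e+01] gap 0.997 F [ 0.4 -0.6  0.5]
   [-0.001, 0.011, 0.409, -0.002, -0.001, -0.0] rows 2.0
 -> (0.482, 0.006, 0.1005, -63) yaw -63.0
wrist papaya_a 0.9 4987 box [188.1, 53.6, 73.4, 84.0] mean [530.  97. 122.] zmax 130 rect [529.3  99.2] [52.5 38.6] 28.3 top [529.9  99.4] [43.2 38.4] 27.3
wrist papaya_a 0.81 3418 box [287.5, 178.9, 56.4, 68.1] mean [486.  11. 122.] zmax 130 rect [482.4   8.9] [48.3 36.5] 27.4 top [480.4   7.9] [43.  36.5] 27.1
```

View pics/w2.png

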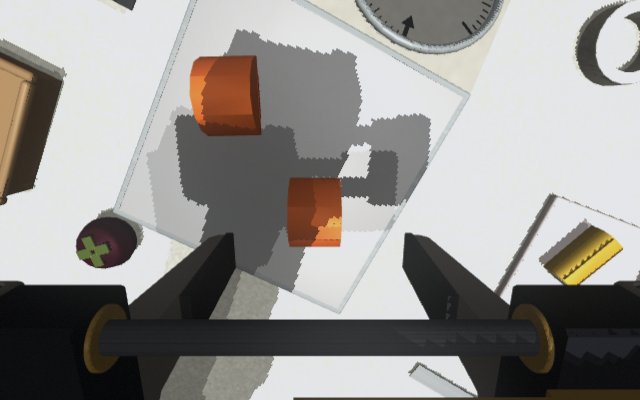

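{"api": "step_arm", "payload": {"deltas": [[[0.002,0.004,0.25,-0.002,-0.001,0],[0.002,0.004,0.37,-0.002,-0.001,0],[0.002,0.004,0.405,-0.002,-0.001,0],[0.002,0.004,0.405,-0.002,-0.001,0],[0.002,0.004,0.405,-0.002,-0.001,0]]]}}

```text
t: 5.45
ee_pos: [0.4836, 0.0063, 0.1018]
tcp_rot: [3.141, 0.001, -1.099]
ft_force: [1.4, 0.6, 0.3]
finger_gap: 1.0
```

{"api": "step_arm", "payload": {"deltas": [[[0,0,0,0,0,0],[0,0,0,0,0,0],[0,0,0,0,0,0],[0,0,0,0,0,0],[0,0,0,0,0,0],[0,0,0,0,0,0]]], "hand": 0}}

```text
t: 5.95
ee_pos: [0.4838, 0.0062, 0.1021]
tcp_rot: [3.141, 0.0, -1.099]
ft_force: [0.8, -0.3, -0.6]
finger_gap: 0.587
```

{"api": "step_arm", "payload": {"deltas": [[[0,0,0,0,0,0],[0,0,0,0,0,0],[0,0,0,0,0,0],[0,0,0,0,0,0],[0,0,0,0,0,0]]]}}

```text
t: 6.37
ee_pos: [0.4837, 0.0063, 0.102]
tcp_rot: [3.141, 0.001, -1.099]
ft_force: [-0.7, 0.3, -0.3]
finger_gap: 0.411
```

Run:
```python
from h import *
plan((0.484,0.006,0.22,-63),(0.607,0.355,0.20,0),(0.607,0.355,0.02,0))
```

```text
t 6.37 at [0.4837 0.0063 0.102 ] rpy [ 1.7997e+02  4.0000e-02 -6.2990e+01] gap 0.411 F [-0.7  0.3 -0.3]
   [0.002, -0.0, -0.59, 0.0, 0.0, 0.0] rows 2.8
 -> (0.484, 0.006, 0.22, -63) yaw -63.0
   [-0.638, -0.67, 0.05, -0.0, 0.0, -0.175] rows 4.4
   [-0.194, -0.905, 0.05, 0.0, 0.0, -0.175] rows 4.4
 -> (0.607, 0.355, 0.2, 0) yaw 0.0
   [0.0, 0.0, 0.9, 0.0, 0.0, 0.0] rows 4.3
 -> (0.607, 0.355, 0.02, 0) yaw 0.0
```

{"api": "step_arm", "payload": {"deltas": [[[0,0,-0.2,0,0,0],[0,0,-0.4,0,0,0],[0,0,-0.59,0,0,0],[0,0,-0.59,0,0,0],[0,0,-0.59,0,0,0]]]}}

```text
t: 6.78
ee_pos: [0.485, 0.0061, 0.2218]
tcp_rot: [-3.139, -0.002, -1.1]
ft_force: [-0.2, -0.1, -0.9]
finger_gap: 0.412
```

{"api": "step_arm", "payload": {"deltas": [[[-0.638,-0.67,0.05,0,0,-0.175],[-0.638,-0.67,0.05,0,0,-0.175],[-0.638,-0.67,0.05,0,0,-0.175],[-0.638,-0.67,0.05,0,0,-0.175],[-0.638,-0.67,0.05,0,0,-0.175],[-0.638,-0.67,0.05,0,0,-0.175],[-0.638,-0.67,0.05,0,0,-0.175]]]}}

```text
t: 7.37
ee_pos: [0.5452, 0.1812, 0.2096]
tcp_rot: [3.14, -0.0, -0.548]
ft_force: [0.1, -1.3, -0.6]
finger_gap: 0.41
```

Run:
```python
from h import *
plan((0.607,0.355,0.20,0),(0.607,0.355,0.02,0))
```

```text
t 7.37 at [0.5452 0.1812 0.2096] rpy [ 1.7992e+02 -1.0000e-02 -3.1410e+01] gap 0.41 F [ 0.1 -1.3 -0.6]
   [-0.189, -0.903, 0.047, 0.0, 0.0, -0.175] rows 4.4
 -> (0.607, 0.355, 0.2, 0) yaw -0.0
   [0.0, 0.0, 0.9, 0.0, -0.0, -0.0] rows 4.3
 -> (0.607, 0.355, 0.02, 0) yaw -0.0
```

{"api": "step_arm", "payload": {"deltas": [[[-0.189,-0.903,0.047,0,0,-0.175],[-0.189,-0.903,0.047,0,0,-0.175],[-0.189,-0.903,0.047,0,0,-0.175],[-0.189,-0.903,0.047,0,0,-0.175],[-0.189,-0.903,0.047,0,0,-0.175],[-0.189,-0.903,0.047,0,0,-0.175],[-0.189,-0.903,0.047,0,0,-0.175]]]}}

```text
t: 7.95
ee_pos: [0.6066, 0.3537, 0.198]
tcp_rot: [3.138, 0.003, 0.0]
ft_force: [0.3, -0.6, -1.3]
finger_gap: 0.411
```

{"api": "step_arm", "payload": {"deltas": [[[0,0,0.2,0,0,0],[0,0,0.4,0,0,0],[0,0,0.6,0,0,0],[0,0,0.8,0,0,0],[0,0,0.89,0,0,0],[0,0,0.89,0,0,0],[0,0,0.89,0,0,0]]]}}

```text
t: 8.53
ee_pos: [0.6065, 0.3516, 0.0204]
tcp_rot: [3.137, 0.003, -0.002]
ft_force: [-0.1, 1.0, -0.2]
finger_gap: 0.414
```

Run:
```python
from h import *
plan((0.607,0.355,0.02,0),(0.607,0.355,0.18,0),(0.53,0.099,0.18,-63))
f=grab('wrist')
cv2.imwrite('pics/w3.png',f['color'][:,:,::-1])
```

```text
t 8.53 at [0.6065 0.3516 0.0204] rpy [ 1.7975e+02  1.8000e-01 -1.1000e-01] gap 0.414 F [-0.1  1.  -0.2]
   [0.002, -0.017, 0.002, 0.001, 0.001, -0.001] rows 0.1
 -> (0.607, 0.355, 0.02, 0) yaw -0.0
   [0.0, 0.0, -0.8, 0.0, -0.0, -0.0] rows 3.8
 -> (0.607, 0.355, 0.18, 0) yaw -0.0
   [-0.192, 0.64, 0.0, -0.0, -0.0, 0.175] rows 4.4
   [0.17, 0.646, 0.0, 0.0, -0.0, 0.175] rows 4.4
 -> (0.53, 0.099, 0.18, -63) yaw -63.0
```

View pics/w3.png

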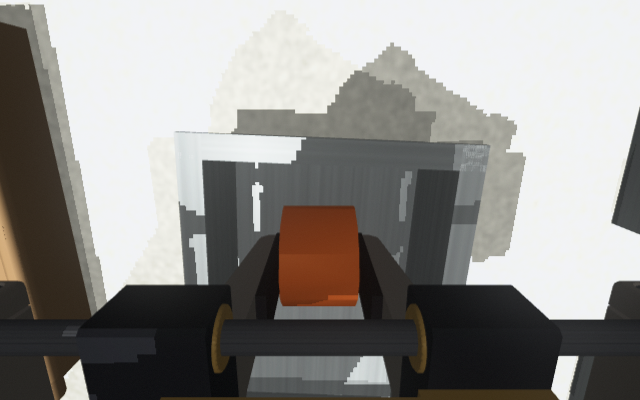

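{"api": "step_arm", "payload": {"deltas": [[[0,0,0.04,0,0,0],[0,0,0.04,0,0,0]]]}}

```text
t: 8.75
ee_pos: [0.6088, 0.3533, 0.0162]
tcp_rot: [3.141, -0.003, -0.002]
ft_force: [-0.5, 0.1, -1.0]
finger_gap: 0.416
```

{"api": "step_arm", "payload": {"deltas": [[[0,0,0,0,0,0],[0,0,0,0,0,0],[0,0,0,0,0,0],[0,0,0,0,0,0]]], "hand": 0.6}}

```text
t: 9.08
ee_pos: [0.609, 0.3536, 0.0168]
tcp_rot: [3.141, -0.003, -0.002]
ft_force: [-0.4, -0.2, -0.0]
finger_gap: 0.603
```

{"api": "step_arm", "payload": {"deltas": [[[0,0,-0.2,0,0,0],[0,0,-0.4,0,0,0],[0,0,-0.6,0,0,0],[0,0,-0.8,0,0,0],[0,0,-0.84,0,0,0],[0,0,-0.84,0,0,0]]]}}

```text
t: 9.58
ee_pos: [0.6099, 0.3553, 0.1894]
tcp_rot: [-3.138, -0.01, -0.002]
ft_force: [-0.5, 0.8, -0.0]
finger_gap: 0.603
```

Run:
```python
from h import *
plan((0.53,0.099,0.18,-63))
f=look('wrist',['papaya_a'])
cv2.imwrite('pics/w4.png',f['color'][:,:,::-1])
```

```text
t 9.58 at [0.6099 0.3553 0.1894] rpy [-1.7981e+02 -5.5000e-01 -1.4000e-01] gap 0.603 F [-0.5  0.8 -0. ]
   [-0.198, 0.641, 0.02, -0.002, -0.003, 0.175] rows 4.4
   [0.165, 0.651, 0.024, -0.0, -0.0, 0.175] rows 4.4
 -> (0.53, 0.099, 0.18, -63) yaw -63.0
wrist papaya_a 0.89 1749 box [294.7, 163.3, 42.8, 47.3] mean [609. 355.  30.] zmax 37 rect [609.2 351.9] [48.5 37.6] 89.9 top [609.2 350. ] [41.9 37.7] 89.6
```

View pics/w4.png

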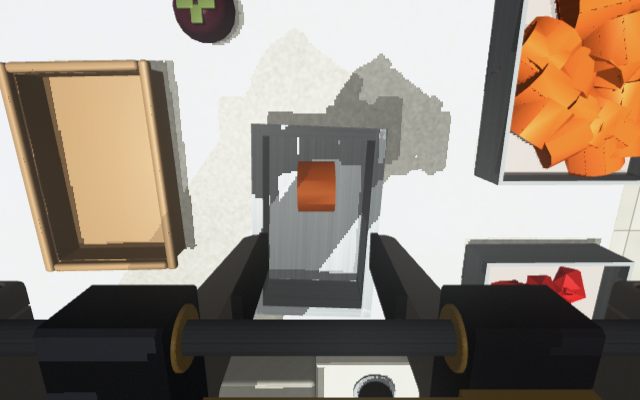

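{"api": "step_arm", "payload": {"deltas": [[[-0.198,0.641,0.02,-0.002,-0.003,0.175],[-0.198,0.641,0.02,-0.002,-0.003,0.175],[-0.198,0.641,0.02,-0.002,-0.003,0.175],[-0.198,0.641,0.02,-0.002,-0.003,0.175],[-0.198,0.641,0.02,-0.002,-0.003,0.175],[-0.198,0.641,0.02,-0.002,-0.003,0.175],[-0.198,0.641,0.02,-0.002,-0.003,0.175]]], "hand": 1}}

```text
t: 10.27
ee_pos: [0.5676, 0.2246, 0.1786]
tcp_rot: [3.131, 0.006, -0.55]
ft_force: [-0.3, 1.0, 0.2]
finger_gap: 1.001
```

{"api": "step_arm", "payload": {"deltas": [[[0.165,0.651,0.024,0,0,0.175],[0.165,0.651,0.024,0,0,0.175],[0.165,0.651,0.024,0,0,0.175],[0.165,0.651,0.024,0,0,0.175],[0.165,0.651,0.024,0,0,0.175],[0.165,0.651,0.024,0,0,0.175],[0.165,0.651,0.024,0,0,0.175],[0.165,0.651,0.024,0,0,0.175]]]}}

```text
t: 10.93
ee_pos: [0.5274, 0.0978, 0.1745]
tcp_rot: [3.13, 0.001, -1.096]
ft_force: [1.4, 0.3, -0.3]
finger_gap: 1.002
```

Run:
```python
from h import *
plan((0.531,0.099,0.102,-63))
f=look('wrist',['papaya_a'])
```

```text
t 10.93 at [0.5274 0.0978 0.1745] rpy [ 1.7931e+02  4.0000e-02 -6.2790e+01] gap 1.002 F [ 1.4  0.3 -0.3]
   [0.003, -0.023, 0.362, 0.004, 0.0, 0.001] rows 1.7
 -> (0.531, 0.099, 0.102, -63) yaw -63.0
wrist papaya_a 0.74 3758 box [286.8, 168.3, 59.9, 76.7] mean [536. 103. 123.] zmax 131 rect [531.7 100.7] [49.5 36.9] 28.4 top [530.5 100.1] [42.8 36.9] 28.5
wrist papaya_a 0.69 75 box [112.3, 1.9, 21.7, 6.4] mean [594. 323.  11.] zmax 19 rect [594.4 323.4] [7.5 3.9] -18.8 top [594.4 323.4] [7.5 3.9] -18.8
```

{"api": "step_arm", "payload": {"deltas": [[[0.003,-0.023,0.18,0.004,0,0.001],[0.003,-0.023,0.3,0.004,0,0.001],[0.003,-0.023,0.36,0.004,0,0.001],[0.003,-0.023,0.36,0.004,0,0.001],[0.003,-0.023,0.36,0.004,0,0.001]]]}}

```text
t: 11.45
ee_pos: [0.5311, 0.0995, 0.1025]
tcp_rot: [-3.141, 0.001, -1.099]
ft_force: [0.4, 0.4, 0.4]
finger_gap: 0.999
```

{"api": "step_arm", "payload": {"deltas": [[[0,0,0,0,0,0],[0,0,0,0,0,0],[0,0,0,0,0,0],[0,0,0,0,0,0],[0,0,0,0,0,0],[0,0,0,0,0,0],[0,0,0,0,0,0],[0,0,0,0,0,0],[0,0,0,0,0,0],[0,0,0,0,0,0],[0,0,0,0,0,0]]], "hand": 0}}

```text
t: 12.37
ee_pos: [0.531, 0.0995, 0.1025]
tcp_rot: [-3.142, 0.001, -1.099]
ft_force: [0.5, -0.5, 0.2]
finger_gap: 0.41
```

Run:
```python
from h import *
plan((0.531,0.099,0.21,-63),(0.607,0.285,0.20,0),(0.607,0.285,0.0155,0))
```

```text
t 12.37 at [0.531  0.0995 0.1025] rpy [-1.800e+02  8.000e-02 -6.296e+01] gap 0.41 F [ 0.5 -0.5  0.2]
   [0.001, 0.001, -0.538, -0.0, 0.0, 0.0] rows 2.6
 -> (0.531, 0.099, 0.21, -63) yaw -63.0
   [-0.656, -0.761, 0.05, -0.0, 0.0, -0.35] rows 8.8
 -> (0.607, 0.285, 0.2, 0) yaw 0.0
   [0.0, 0.0, 0.922, 0.0, 0.0, 0.0] rows 4.4
 -> (0.607, 0.285, 0.0155, 0) yaw 0.0
```

{"api": "step_arm", "payload": {"deltas": [[[0,0,-0.2,0,0,0],[0,0,-0.4,0,0,0],[0,0,-0.538,0,0,0],[0,0,-0.538,0,0,0],[0,0,-0.538,0,0,0]]]}}

```text
t: 12.78
ee_pos: [0.5319, 0.0994, 0.2115]
tcp_rot: [-3.139, -0.0, -1.099]
ft_force: [-0.2, -0.6, -0.8]
finger_gap: 0.412
```

{"api": "step_arm", "payload": {"deltas": [[[-0.656,-0.761,0.05,0,0,-0.35],[-0.656,-0.761,0.05,0,0,-0.35],[-0.656,-0.761,0.05,0,0,-0.35],[-0.656,-0.761,0.05,0,0,-0.35],[-0.656,-0.761,0.05,0,0,-0.35],[-0.656,-0.761,0.05,0,0,-0.35],[-0.656,-0.761,0.05,0,0,-0.35],[-0.656,-0.761,0.05,0,0,-0.35],[-0.656,-0.761,0.05,0,0,-0.35],[-0.656,-0.761,0.05,0,0,-0.35],[-0.656,-0.761,0.05,0,0,-0.35],[-0.656,-0.761,0.05,0,0,-0.35]]]}}

```text
t: 13.78
ee_pos: [0.6075, 0.285, 0.2007]
tcp_rot: [-3.141, -0.001, -0.002]
ft_force: [0.5, 0.0, 0.9]
finger_gap: 0.411
```

Run:
```python
from h import *
plan((0.608,0.285,0.0165,0))
f=grab('wrist')
cv2.imwrite('pics/w5.png',f['color'][:,:,::-1])
```

```text
t 13.78 at [0.6075 0.285  0.2007] rpy [-1.7998e+02 -7.0000e-02 -1.2000e-01] gap 0.411 F [0.5 0.  0.9]
   [0.001, 0.0, 0.921, -0.0, -0.0, -0.001] rows 4.4
 -> (0.608, 0.285, 0.0165, 0) yaw 0.0
```

View pics/w5.png

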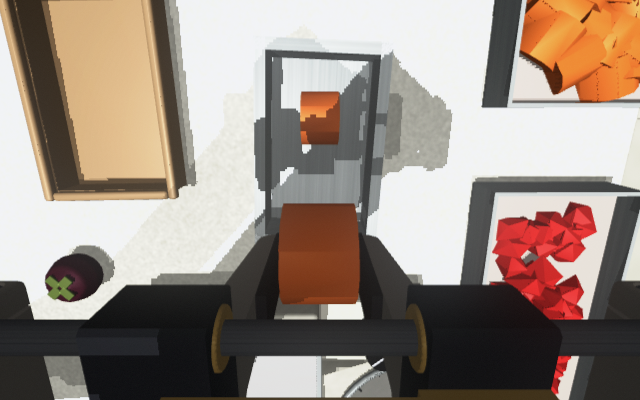

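{"api": "step_arm", "payload": {"deltas": [[[0,0,0.2,0,0,0],[0,0,0.4,0,0,0],[0,0,0.6,0,0,0],[0,0,0.8,0,0,0],[0,0,0.92,0,0,0],[0,0,0.92,0,0,0],[0,0,0.92,0,0,0]]]}}

```text
t: 14.42
ee_pos: [0.6073, 0.2852, 0.0164]
tcp_rot: [3.141, 0.0, -0.002]
ft_force: [0.9, 0.0, -0.3]
finger_gap: 0.414
```

{"api": "step_arm", "payload": {"deltas": [[[0,0,0,0,0,0],[0,0,0,0,0,0],[0,0,0,0,0,0],[0,0,0,0,0,0],[0,0,0,0,0,0]]], "hand": 0.6}}

```text
t: 14.83
ee_pos: [0.6079, 0.2853, 0.0176]
tcp_rot: [-3.141, -0.002, -0.003]
ft_force: [-0.6, 0.6, -0.4]
finger_gap: 0.601
```

{"api": "step_arm", "payload": {"deltas": [[[0,0,-0.2,0,0,0],[0,0,-0.4,0,0,0],[0,0,-0.6,0,0,0],[0,0,-0.8,0,0,0],[0,0,-0.98,0,0,0],[0,0,-0.98,0,0,0],[0,0,-0.98,0,0,0]]]}}

```text
t: 15.42
ee_pos: [0.6087, 0.286, 0.2168]
tcp_rot: [-3.14, -0.007, -0.003]
ft_force: [-0.4, -0.6, 0.4]
finger_gap: 0.598
```

Run:
```python
from h import *
plan((0.40,0.37,0.3,0))
f=look('wrist',['papaya_a','tray'])
cv2.imwrite('pics/w6.png',f['color'][:,:,::-1])
f=look('scene',['papaya_a','tray'])
```

```text
t 15.42 at [0.6087 0.286  0.2168] rpy [-1.7988e+02 -3.9000e-01 -1.6000e-01] gap 0.598 F [-0.4 -0.6  0.4]
   [-0.521, -0.209, -0.211, -0.001, -0.002, -0.0] rows 2.9
   [-0.522, -0.209, -0.208, -0.0, 0.0, -0.0] rows 2.9
 -> (0.4, 0.37, 0.3, 0) yaw 0.0
wrist papaya_a 0.93 1553 box [300.0, 152.8, 36.5, 48.1] mean [609. 290.  29.] zmax 37 rect [609.2 286.8] [49.3 37.3] -88.9 top [609.3 284.9] [43.2 37.4] -88.2
wrist papaya_a 0.72 1694 box [299.0, 93.8, 41.8, 48.8] mean [609. 351.  30.] zmax 37 rect [609.  349.8] [50.1 35.7] 89.8 top [609.  349.2] [42.6 35.7] 89.9
wrist tray 0.97 28536 box [6.1, 0.0, 182.1, 198.5] mean [386. 372.  14.] zmax 45 rect [399.  367.8] [192.8 132.9] -89.3 top [399.  365.2] [187.5 132.9] -89.4
scene papaya_a 0.48 106 box [388.3, 178.2, 22.5, 15.2] mean [613. 336.  30.] zmax 39 rect [612.9 338. ] [38.4 28.5] 17.8 top [612.7 342.6] [32.  30.2] 85.0
scene tray 0.61 1474 box [327.6, 133.9, 61.1, 41.4] mean [392. 374.  21.] zmax 48 rect [400.7 368.5] [199.2 131.2] -89.4 top [400.6 368.1] [197.7 131.4] -88.7
```

View pics/w6.png

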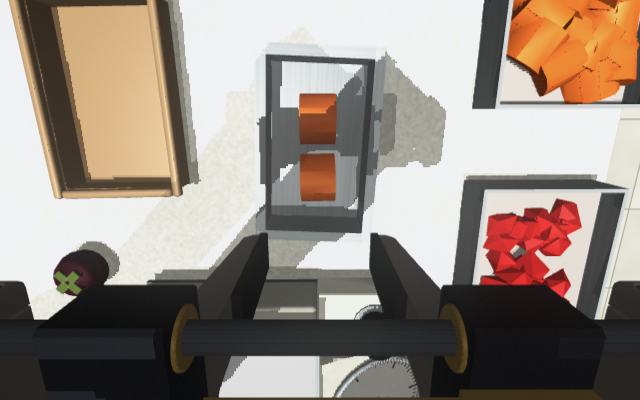

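Run:
```python
from h import *
plan((0.338,0.3685,0.15,0.8))
```

```text
t 15.72 at [0.607  0.2848 0.212 ] rpy [ 1.7995e+02  5.0000e-02 -1.4000e-01] gap 0.602 F [ 0.4 -0.1  0.1]
   [-0.673, -0.208, 0.155, 0.0, 0.0, -0.003] rows 3.5
   [-0.671, -0.213, 0.155, -0.0, 0.0, -0.003] rows 3.5
 -> (0.338, 0.3685, 0.15, 0.8) yaw 0.8
```

{"api": "step_arm", "payload": {"deltas": [[[-0.673,-0.208,0.155,0,0,-0.003],[-0.673,-0.208,0.155,0,0,-0.003],[-0.673,-0.208,0.155,0,0,-0.003],[-0.673,-0.208,0.155,0,0,-0.003],[-0.673,-0.208,0.155,0,0,-0.003],[-0.673,-0.208,0.155,0,0,-0.003]]]}}

```text
t: 16.22
ee_pos: [0.4716, 0.3269, 0.1806]
tcp_rot: [3.14, 0.002, 0.009]
ft_force: [0.3, 0.1, 0.2]
finger_gap: 0.603
```

{"api": "step_arm", "payload": {"deltas": [[[-0.671,-0.213,0.155,0,0,-0.003],[-0.671,-0.213,0.155,0,0,-0.003],[-0.671,-0.213,0.155,0,0,-0.003],[-0.671,-0.213,0.155,0,0,-0.003],[-0.671,-0.213,0.155,0,0,-0.003],[-0.671,-0.213,0.155,0,0,-0.003],[-0.671,-0.213,0.155,0,0,-0.003]]]}}

```text
t: 16.8
ee_pos: [0.3392, 0.368, 0.1498]
tcp_rot: [3.14, 0.001, 0.016]
ft_force: [0.4, 0.2, 0.4]
finger_gap: 0.6
```

Run:
```python
from h import *
plan((0.338,0.3685,0.022,0.8))
f=look('wrist',['tray'])
cv2.imwrite('pics/w7.png',f['color'][:,:,::-1])
P=f['P'];m=(P[...,2]>.036)&(P[...,2]<.06)&(f['z_map']>0)&(P[...,0]>.3)&(P[...,0]<.48)&(P[...,1]>.26)&(P[...,1]<.48)
p=P[m]
for y in np.arange(.27,.47,.02):
    s=p[abs(p[:,1]-y)<.008]
    l=s[s[:,0]<.36]
    r=s[s[:,0]>.44]
    if len(l): print(round(y,3),'L',l[:,0].min().round(4),l[:,0].max().round(4),len(l),'zmax',l[:,2].max().round(4), 'R',(r[:,0].min().round(4),r[:,0].max().round(4)) if len(r) else '')
```

```text
t 16.8 at [0.3392 0.368  0.1498] rpy [1.7993e+02 4.0000e-02 9.2000e-01] gap 0.6 F [0.4 0.2 0.4]
   [-0.006, -0.003, 0.639, 0.0, 0.0, 0.001] rows 3.1
 -> (0.338, 0.3685, 0.022, 0.8) yaw 0.8
wrist tray 0.68 31762 box [307.5, 70.4, 171.6, 231.6] mean [401. 384.  14.] zmax 45 rect [397.5 371.5] [196.6 130.8] -88.9 top [397.5 371.5] [196.6 130.8] -88.9
wrist tray 0.66 1618 box [281.3, 358.4, 53.6, 40.4] mean [332. 186.  41.] zmax 49 rect [331.8 182.9] [50.4 35.6] -6.1 top [331.7 182.5] [45.7 34.8] -6.1
wrist tray 0.42 795 box [368.1, 375.0, 50.6, 24.3] mean [423. 158.  25.] zmax 38 rect [421.5 157.2] [46.6 17.9] 20.4 top [422.8 157.5] [45. 12.] 15.0
0.27 L 0.3331 0.3598 202 zmax 0.046 R 
0.29 L 0.3329 0.3413 156 zmax 0.0462 R (np.float64(0.4557), np.float64(0.4646))
0.31 L 0.3327 0.3409 164 zmax 0.0457 R (np.float64(0.4556), np.float64(0.4647))
0.33 L 0.3325 0.3406 170 zmax 0.0458 R (np.float64(0.455), np.float64(0.4641))
0.35 L 0.3323 0.3403 176 zmax 0.0458 R (np.float64(0.455), np.float64(0.4639))
0.37 L 0.3313 0.3399 199 zmax 0.0464 R (np.float64(0.4548), np.float64(0.4636))
0.39 L 0.3311 0.3396 208 zmax 0.0463 R (np.float64(0.4545), np.float64(0.4631))
0.41 L 0.3309 0.3393 217 zmax 0.0464 R (np.float64(0.4541), np.float64(0.4632))
0.43 L 0.3308 0.339 218 zmax 0.0471 R (np.float64(0.4538), np.float64(0.4628))
0.45 L 0.3306 0.3386 230 zmax 0.0463 R (np.float64(0.4533), np.float64(0.4627))
```

View pics/w7.png

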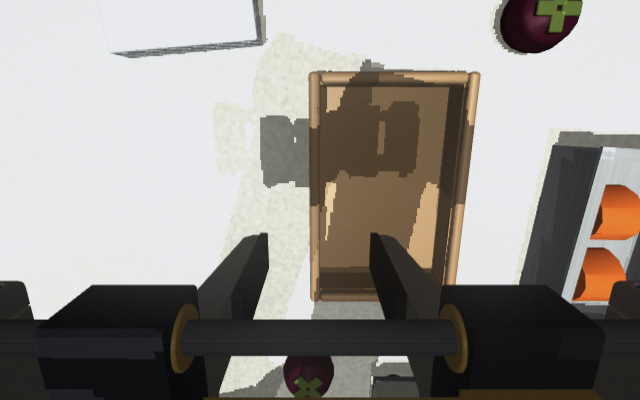

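{"api": "step_arm", "payload": {"deltas": [[[-0.016,-0.004,0.2,0,0,0],[-0.016,-0.004,0.4,0,0,0],[-0.016,-0.004,0.55,0,0,0],[-0.016,-0.004,0.64,0,0,0],[-0.016,-0.004,0.64,0,0,0],[-0.016,-0.004,0.64,0,0,0]]]}}

```text
t: 17.4
ee_pos: [0.3363, 0.3681, 0.0213]
tcp_rot: [3.14, 0.002, 0.014]
ft_force: [-0.1, 0.6, 0.6]
finger_gap: 0.598
```

{"api": "step_arm", "payload": {"deltas": [[[0,0,0,0,0,0],[0,0,0,0,0,0],[0,0,0,0,0,0],[0,0,0,0,0,0],[0,0,0,0,0,0],[0,0,0,0,0,0],[0,0,0,0,0,0],[0,0,0,0,0,0],[0,0,0,0,0,0],[0,0,0,0,0,0],[0,0,0,0,0,0],[0,0,0,0,0,0]]], "hand": 0}}

```text
t: 18.4
ee_pos: [0.3364, 0.3682, 0.0215]
tcp_rot: [3.14, 0.002, 0.014]
ft_force: [-0.3, -1.3, 4.8]
finger_gap: 0.092
```

Run:
```python
from h import *
plan((0.336,0.3695,0.18,0))
f=look('wrist',['tray'])
cv2.imwrite('pics/w8.png',f['color'][:,:,::-1])
```

```text
t 18.4 at [0.3364 0.3682 0.0215] rpy [1.7989e+02 1.1000e-01 8.0000e-01] gap 0.092 F [-0.3 -1.3  4.8]
   [-0.004, -0.005, -0.792, 0.001, 0.001, 0.004] rows 3.8
 -> (0.336, 0.3695, 0.18, 0) yaw 0.0
wrist tray 0.83 79338 box [308.4, 36.0, 327.8, 364.0] mean [412. 406.  17.] zmax 45 rect [398.2 377.7] [200.5 132.1] -89.5 top [398.4 375.2] [189.8 132.1] -89.3
```

View pics/w8.png

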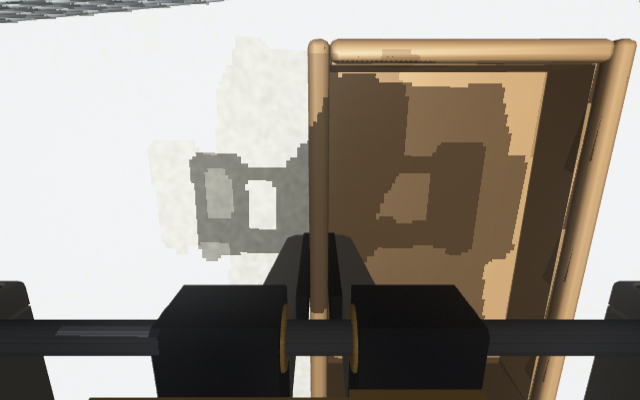

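{"api": "step_arm", "payload": {"deltas": [[[0,0,-0.1,0,0,0],[0,0,-0.25,0,0,0],[0,0,-0.4,0,0,0],[0,0,-0.6,0,0,0.004],[0,0,-0.8,0,0,0.004],[0,0,-0.8,0,0,0.004],[0,0,-0.8,0,0,0.004]]]}}

```text
t: 19.08
ee_pos: [0.3377, 0.3692, 0.183]
tcp_rot: [-3.141, -0.001, 0.001]
ft_force: [0.8, 0.7, -1.1]
finger_gap: 0.093
```

Run:
```python
from h import *
plan((0.4464,0.048,0.18,0))
f=look('scene',['tray'])
P=f['P']
f=grab('wrist')
cv2.imwrite('pics/w9.png',f['color'][:,:,::-1])
```

```text
t 19.08 at [0.3377 0.3692 0.183 ] rpy [-1.7998e+02 -7.0000e-02  3.0000e-02] gap 0.093 F [ 0.8  0.7 -1.1]
   [0.271, 0.803, 0.007, -0.0, -0.0, 0.0] rows 4.1
   [0.272, 0.803, 0.007, 0.0, -0.0, 0.0] rows 4.1
 -> (0.4464, 0.048, 0.18, 0) yaw 0.0
scene tray 0.86 1605 box [328.6, 96.1, 68.4, 39.2] mean [398. 373. 184.] zmax 208 rect [402.8 367.8] [200.5 130.1] 89.8 top [403.4 367.8] [200.5 129.1] 89.8
```

View pics/w9.png

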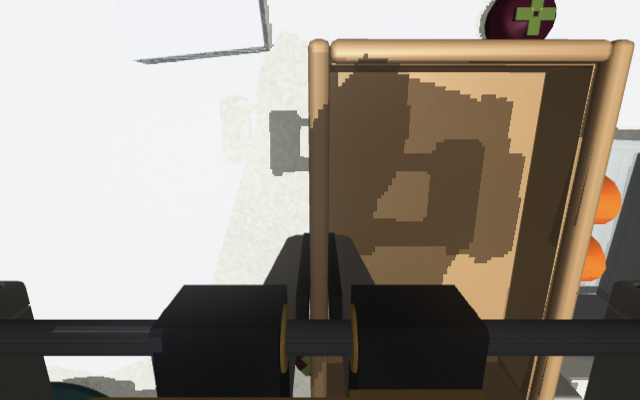

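{"api": "step_arm", "payload": {"deltas": [[[0.1,0.3,0,0,0,0],[0.18,0.55,0.004,0,0,0],[0.271,0.803,0.007,0,0,0],[0.271,0.803,0.007,0,0,0],[0.271,0.803,0.007,0,0,0],[0.271,0.803,0.007,0,0,0],[0.271,0.803,0.007,0,0,0]]]}}

```text
t: 19.82
ee_pos: [0.39, 0.2069, 0.1781]
tcp_rot: [3.138, 0.006, 0.0]
ft_force: [1.2, 0.2, 0.1]
finger_gap: 0.098
```

{"api": "step_arm", "payload": {"deltas": [[[0.1,0.3,0,0,0,0],[0.18,0.55,0.004,0,0,0],[0.271,0.8,0.007,0,0,0],[0.271,0.8,0.007,0,0,0],[0.271,0.8,0.007,0,0,0],[0.271,0.8,0.007,0,0,0],[0.271,0.8,0.007,0,0,0],[0.271,0.8,0.007,0,0,0]]]}}

```text
t: 20.48
ee_pos: [0.4436, 0.0497, 0.1768]
tcp_rot: [3.139, 0.006, 0.005]
ft_force: [0.5, -0.1, -0.8]
finger_gap: 0.096
```

Run:
```python
from h import *
plan((0.4464,0.0485,0.122,0))
f=look('wrist',['tray','pan_top'])
cv2.imwrite('pics/w10.png',f['color'][:,:,::-1])
f=look('side',['tray','pan_top'])
cv2.imwrite('pics/s10.png',f['color'][100:300,150:450,::-1].repeat(2,0).repeat(2,1))
```

```text
t 20.48 at [0.4436 0.0497 0.1768] rpy [179.85   0.37   0.3 ] gap 0.096 F [ 0.5 -0.1 -0.8]
   [0.016, 0.005, 0.274, 0.001, 0.002, 0.002] rows 1.3
 -> (0.4464, 0.0485, 0.122, 0) yaw -0.0
wrist tray 0.72 78610 box [307.3, 36.1, 327.2, 363.9] mean [519.  87. 172.] zmax 200 rect [505.7  54.7] [192.3 131.9] -89.8 top [505.7  55.7] [190.2 131.9] -89.8
wrist pan_top 0.74 6714 box [264.1, 65.6, 44.9, 197.8] mean [420.  90.  98.] zmax 99 rect [420.   76.9] [146.5  29.6] 89.8 top [420.   76.9] [146.5  29.6] 89.8
side tray 0.78 2708 box [270.0, 140.9, 65.2, 70.0] mean [515.  35. 169.] zmax 202 rect [505.1  46.1] [199.5 129.2] -89.8 top [505.3  45.4] [199.2 128.1] 89.0
side pan_top 0.66 2030 box [257.0, 164.4, 93.8, 69.6] mean [487.   2.  99.] zmax 103 rect [507.5  42.1] [201.1 199. ] -1.0 top [507.5  42.1] [201.1 199. ] -1.0
```

View pics/w10.png

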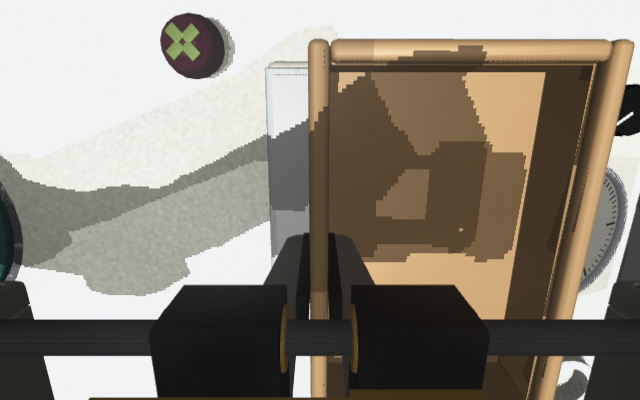

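View pics/s10.png

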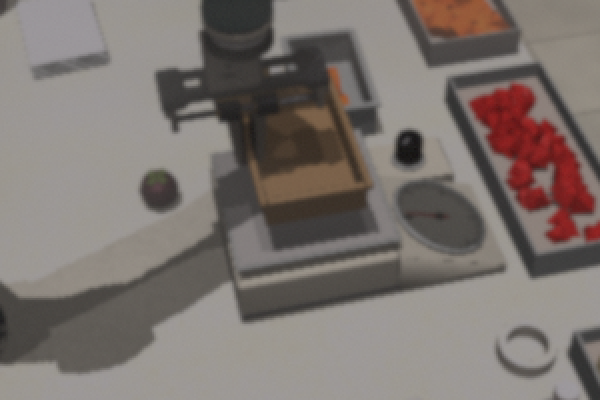

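{"api": "step_arm", "payload": {"deltas": [[[0.014,0.003,0.1,0.001,0.002,0.002],[0.014,0.003,0.2,0.001,0.002,0.002],[0.014,0.003,0.26,0.001,0.002,0.002],[0.014,0.003,0.275,0.001,0.002,0.002],[0.014,0.003,0.275,0.001,0.002,0.002],[0.014,0.003,0.275,0.001,0.002,0.002]]]}}

```text
t: 21.28
ee_pos: [0.4469, 0.0473, 0.1225]
tcp_rot: [3.141, -0.001, -0.004]
ft_force: [0.9, 0.3, -0.2]
finger_gap: 0.094
```

Run:
```python
from h import *
plan((0.4464,0.049,0.1188,0))
f=look('scene',['tray','pan_top'])
f=look('side',['tray','pan_top'])
```

```text
t 21.28 at [0.4469 0.0473 0.1225] rpy [ 1.7999e+02 -5.0000e-02 -2.1000e-01] gap 0.094 F [ 0.9  0.3 -0.2]
   [-0.003, -0.008, 0.018, 0.0, -0.0, -0.001] rows 0.1
 -> (0.4464, 0.049, 0.1188, 0) yaw -0.0
scene pan_top 0.73 767 box [261.7, 189.6, 102.3, 42.5] mean [576.  30. 100.] zmax 103 rect [511.   46.4] [199.1 195.4] -0.6 top [511.   46.4] [199.1 195.4] -0.6
side tray 0.68 2540 box [272.6, 156.9, 61.8, 73.8] mean [517.  29. 115.] zmax 148 rect [508.   43.5] [200.  130.6] 89.5 top [507.9  39. ] [190.8 130.6] 89.5
side pan_top 0.79 1381 box [257.7, 162.9, 92.6, 72.4] mean [490.  20.  99.] zmax 103 rect [506.1  45.2] [202.8 202.8] -89.8 top [506.1  45.2] [202.8 202.8] -89.8
```

{"api": "step_arm", "payload": {"deltas": [[[-0.003,-0.01,0.009,0,0,-0.001],[-0.003,-0.01,0.018,0,0,-0.001],[-0.003,-0.01,0.02,0,0,-0.001]]]}}

```text
t: 21.83
ee_pos: [0.4464, 0.049, 0.1184]
tcp_rot: [3.141, -0.002, -0.001]
ft_force: [0.4, -0.2, 0.5]
finger_gap: 0.09
```

{"api": "step_arm", "payload": {"deltas": [[[0,0,0,0,0,0],[0,0,0,0,0,0],[0,0,0,0,0,0],[0,0,0,0,0,0]]], "hand": 0.45}}

```text
t: 22.17
ee_pos: [0.4464, 0.0489, 0.1184]
tcp_rot: [3.141, -0.002, -0.001]
ft_force: [0.5, -0.1, -0.2]
finger_gap: 0.364
```

{"api": "step_arm", "payload": {"deltas": [[[0,0,-0.2,0,0,0],[0,0,-0.4,0,0,0],[0,0,-0.6,0,0,0],[0,0,-0.8,0,0,0],[0,0,-0.98,0,0,0],[0,0,-0.98,0,0,0],[0,0,-0.98,0,0,0]]]}}

```text
t: 22.75
ee_pos: [0.4471, 0.0489, 0.3159]
tcp_rot: [3.139, -0.006, -0.002]
ft_force: [-0.4, -0.5, -0.6]
finger_gap: 0.449
```

Run:
```python
from h import *
plan((0.55,0.05,0.3,0))
f=look('wrist',['tray','pan_top'])
f=look('side',['tray','pan_top'])
f=look('scene',['tray','pan_top','banana_a'])
cv2.imwrite('pics/sc11.png',cv2.resize(f['color'][150:300,240:420,::-1],None,fx=4,fy=4,interpolation=cv2.INTER_CUBIC))
```

```text
t 22.75 at [0.4471 0.0489 0.3159] rpy [ 1.7986e+02 -3.3000e-01 -1.1000e-01] gap 0.449 F [-0.4 -0.5 -0.6]
   [0.514, -0.007, 0.082, 0.001, -0.002, -0.001] rows 2.5
 -> (0.55, 0.05, 0.3, 0) yaw -0.0
wrist tray 0.93 21972 box [312.0, 77.2, 135.4, 190.6] mean [513.  58. 110.] zmax 142 rect [508.2  50.6] [198.  130.8] 89.8 top [508.2  50.6] [198.  130.8] 89.8
wrist pan_top 0.68 7119 box [280.0, 80.4, 186.1, 175.9] mean [480.  57.  97.] zmax 99 rect [507.9  48.9] [202.7 202.3] 0.1 top [507.9  48.9] [202.7 202.3] 0.1
side tray 0.73 3345 box [266.0, 155.0, 69.9, 73.5] mean [512.  55. 113.] zmax 144 rect [507.7  47.4] [203.3 129. ] 89.9 top [507.8  46.4] [201.1 129.1] 89.7
side pan_top 0.98 1231 box [258.5, 164.1, 88.8, 72.6] mean [487.  27.  98.] zmax 102 rect [506.9  44.8] [198.9 198.6] -0.5 top [506.9  44.8] [198.9 198.6] -0.5
side pan_top 0.5 6592 box [252.3, 165.1, 153.8, 95.6] mean [575.  -1.  66.] zmax 101 rect [575.5  92.3] [347.6 319.4] -0.2 top [542.4  43.4] [283.7 209.1] -2.6
scene tray 0.91 2802 box [272.1, 159.8, 84.0, 58.6] mean [503.  52. 117.] zmax 145 rect [511.5  48. ] [197.
[... 328 characters left out ...]
9] 0.4 top [508.8  46.4] [200.  196.9] 0.4
scene banana_a 0.83 412 box [177.9, 301.9, 30.6, 29.6] mean [ 564. -375.   41.] zmax 47 rect [ 559.2 -374.4] [61.  28.7] 16.6 top [ 558.8 -374.5] [60.3 28.7] 16.6
scene banana_a 0.63 299 box [213.9, 272.1, 23.2, 28.6] mean [ 549. -275.   41.] zmax 47 rect [ 542.9 -272.9] [62.6 26.7] -16.0 top [ 542.6 -272.9] [62.1 26.7] -16.0
scene banana_a 0.59 314 box [151.0, 275.6, 27.9, 32.7] mean [ 469. -387.   40.] zmax 46 rect [ 465.  -383.6] [59.3 25.4] -58.6 top [ 465.  -383.7] [59.3 23.7] -57.5
scene banana_a 0.56 120 box [189.7, 253.6, 12.8, 15.0] mean [ 444. -287.   45.] zmax 54 rect [ 442.2 -286.3] [26.1 23.2] -86.5 top [ 441.4 -286. ] [25.6 21.5] -86.5
```

View pics/sc11.png

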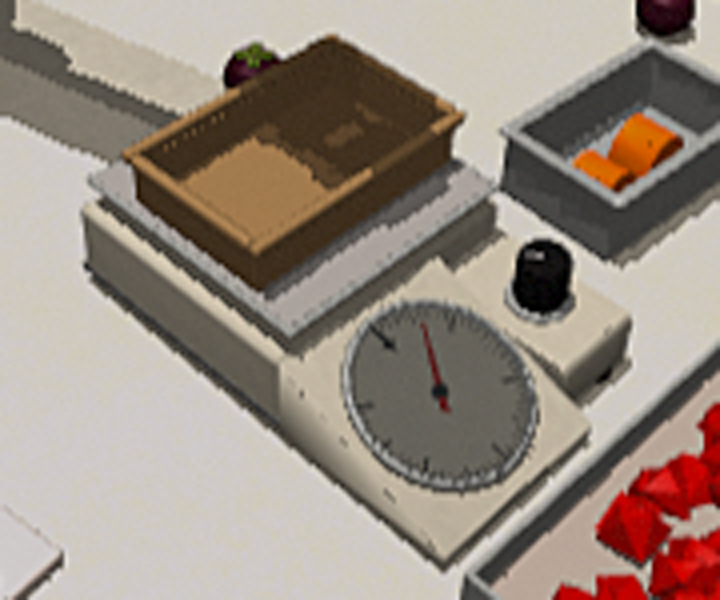

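Run:
```python
from h import *
print(get_obs()['joint_pos'].round(3))
plan((0.655,0.119,0.24,155,1))
```

```text
[ 0.841  0.134 -1.085  1.896  0.128  1.185 -0.29 ]
t 23.25 at [0.4459 0.0492 0.3139] rpy [ 1.7999e+02 -4.0000e-02 -3.0000e-02] gap 0.448 F [-0.2  0.6  0.4]
   [0.523, -0.175, 0.185, 0.0, -0.0, -0.431] rows 10.8
   [0.284, 0.473, 0.185, 0.0, 0.0, -0.431] rows 10.8
 -> (0.655, 0.119, 0.24, 155, 1) yaw 155.0
```

{"api": "step_arm", "payload": {"deltas": [[[0.523,-0.175,0.185,0,0,-0.431],[0.523,-0.175,0.185,0,0,-0.431],[0.523,-0.175,0.185,0,0,-0.431],[0.523,-0.175,0.185,0,0,-0.431],[0.523,-0.175,0.185,0,0,-0.431],[0.523,-0.175,0.185,0,0,-0.431],[0.523,-0.175,0.185,0,0,-0.431],[0.523,-0.175,0.185,0,0,-0.431],[0.523,-0.175,0.185,0,0,-0.431],[0.523,-0.175,0.185,0,0,-0.431],[0.523,-0.175,0.185,0,0,-0.431],[0.523,-0.175,0.185,0,0,-0.431]]], "hand": 0.6}}

```text
t: 24.25
ee_pos: [0.5505, 0.084, 0.2763]
tcp_rot: [-3.141, -0.001, 1.356]
ft_force: [-0.4, 0.1, 0.4]
finger_gap: 0.603
```

Run:
```python
from h import *
print(get_obs()['joint_pos'].round(3))
plan((0.655,0.119,0.24,155,1))
```

```text
[ 0.703  0.6   -1.293  1.711  0.598  1.298  0.639]
t 24.25 at [0.5505 0.084  0.2763] rpy [-1.7995e+02 -6.0000e-02  7.7690e+01] gap 0.603 F [-0.4  0.1  0.4]
   [0.282, 0.473, 0.182, 0.0, -0.0, -0.43] rows 10.8
 -> (0.655, 0.119, 0.24, 155, 1) yaw 155.0
```

{"api": "step_arm", "payload": {"deltas": [[[0.282,0.473,0.182,0,0,-0.43],[0.282,0.473,0.182,0,0,-0.43],[0.282,0.473,0.182,0,0,-0.43],[0.282,0.473,0.182,0,0,-0.43],[0.282,0.473,0.182,0,0,-0.43],[0.282,0.473,0.182,0,0,-0.43],[0.282,0.473,0.182,0,0,-0.43],[0.282,0.473,0.182,0,0,-0.43],[0.282,0.473,0.182,0,0,-0.43],[0.282,0.473,0.182,0,0,-0.43],[0.282,0.473,0.182,0,0,-0.43],[0.282,0.473,0.182,0,0,-0.43]]]}}

```text
t: 25.25
ee_pos: [0.655, 0.119, 0.2391]
tcp_rot: [3.141, -0.002, 2.706]
ft_force: [0.5, -0.2, 0.4]
finger_gap: 0.601
```

```bash
cat >> h.py <<'E'
A=np.radians(20.8);EX=np.array([np.cos(A),0,-np.sin(A)]);EY=np.array([0,1.,0]);EN=np.array([np.sin(A),0,np.cos(A)])
def rectify(f,c,S=400,half=.07):
    """dial image: up = -EX (top of dial), right = -EY ; seen from above"""
    src=[];dst=[]
    for a,b in [(-1,-1),(1,-1),(1,1),(-1,1)]:
        p=c+EX*a*half+EY*b*half
        src.append(proj(f,p));dst.append((S/2-b*S/2,S/2+a*S/2))
    H=cv2.getPerspectiveTransform(np.float32(src),np.float32(dst))
    return cv2.warpPerspective(f['color'],H,(S,S),flags=cv2.INTER_CUBIC)
E
python3 - <<'E'
from h import *
print(get_obs()['joint_pos'].round(3))
plan((0.672,0.119,0.15,155,1))
f=look('wrist',['knob_grip','tray'])
for n in ['dial_centre','zero_mark','pointer_tip','knob_grip']:
    for r in optics.tip_of('wrist',n)[:2]: print(n,round(r['p'],2),np.round(r['centre'],1),atz(f,r['centre'],.05).round(4))
cv2.imwrite('pics/w12.png',f['color'][:,:,::-1])
E
```

```text
[ 0.53   0.938 -1.394  1.481  0.92   1.483  1.843]
t 25.25 at [0.655  0.119  0.2391] rpy [ 1.7995e+02 -1.3000e-01  1.5506e+02] gap 0.601 F [ 0.5 -0.2  0.4]
   [-0.078, 0.036, 0.446, 0.0, -0.001, 0.0] rows 2.2
 -> (0.672, 0.119, 0.15, 155, 1) yaw 155.0
wrist knob_grip 0.86 1114 box [285.5, 174.3, 39.7, 40.2] mean [670. 120.  89.] zmax 92 rect [672.2 121.2] [35.  34.5] 49.8 top [672.3 121.3] [34.7 34.5] 50.8
wrist knob_grip 0.35 31037 box [343.7, 0.0, 237.6, 193.3] mean [503.  83. 111.] zmax 142 rect [508.8  68.5] [160.5 133.6] 90.0 top [508.8  70.3] [156.9 133.6] 89.9
wrist tray 0.59 30836 box [341.0, 0.0, 241.0, 194.7] mean [503.  83. 111.] zmax 142 rect [509.4  68.4] [160.3 132.4] 90.0 top [509.4  69.8] [157.4 132.4] 90.0
dial_centre 0.74 [252.5  98.7] [0.6808 0.0146 0.05  ]
pointer_tip 0.68 [439.7  45.6] [0.4915 0.0477 0.05  ]
knob_grip 0.65 [306.4 196.3] [0.6753 0.1303 0.05  ]
```

View pics/w12.png

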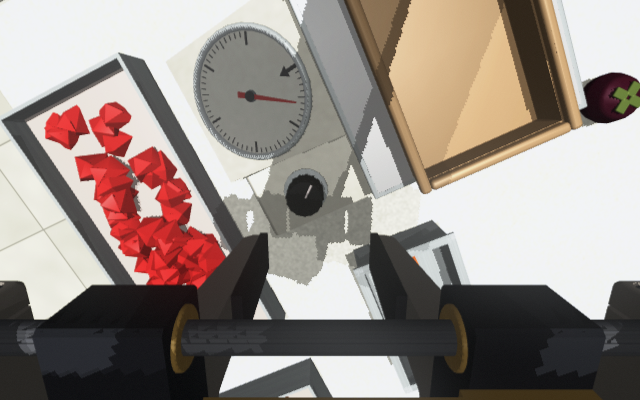

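```bash
cat >> h.py <<'E'
def dial(f,c,name=None,S=480):
    im=rectify(f,c,S)
    hsv=cv2.cvtColor(im,cv2.COLOR_RGB2HSV);g=cv2.cvtColor(im,cv2.COLOR_RGB2GRAY).astype(float)
    v,u=np.mgrid[:S,:S];x=(u-S/2+.5);y=-(v-S/2+.5);r=np.hypot(x,y)*.14/S;th=np.degrees(np.arctan2(x,y)) # clockwise from top
    red=(hsv[...,1]>110)&((hsv[...,0]<12)|(hsv[...,0]>168))&(r>.02)&(r<.052)
    out={}
    if red.sum()>20: out['pointer']=np.degrees(np.angle(np.exp(1j*np.radians(th[red])).mean())).round(2)
    # zero mark: dark pixels r .040-.050 thick
    med=np.median(g[(r<.05)&(r>.02)])
    dark=((g<.6*med)&(hsv[...,1]<110)&(r>.034)&(r<.05)).astype(np.uint8)
    dark=cv2.morphologyEx(dark,cv2.MORPH_OPEN,np.ones((5,5)))
    n,l,st,ce=cv2.connectedComponentsWithStats(dark)
    for i in np.argsort(-st[1:,4])[:3]+1:
        m=l==i; out['dark%d'%st[i,4]]=(np.degrees(np.angle(np.exp(1j*np.radians(th[m])).mean())).round(2),r[m].mean().round(4))
    if name: cv2.imwrite(name,im[:,:,::-1])
    return out
E
python3 - <<'E'
from h import *
f=grab('wrist')
P=f['P'][40:150,205:300].reshape(-1,3);P=P[P[:,2]>0]
# dial disc plane points
print(np.median(P,0))
m=np.abs((P-np.array([.683,.011,.05]))@EN)<.012
A_=np.c_[P[m][:,:2],np.ones(m.sum())];s=np.linalg.lstsq(A_,P[m][:,2],rcond=None)[0];print('plane',s,'slope deg',np.degrees(np.arctan(s[:2])))
for h in [0,.003]:
    for c0 in [(250.5,97.5)]:
        K=f['camera_matrix'];d=f['c2w'][:3,:3]@np.array([(c0[0]-K[0,2])/K[0,0],(c0[1]-K[1,2])/K[1,1],1]);o=f['c2w'][:3,3]
        # intersect z = s0 x+s1 y+s2
        t=(s[0]*o[0]+s[1]*o[1]+s[2]-o[2])/(d[2]-s[0]*d[0]-s[1]*d[1]);c=o+t*d;print('c',c.round(4))
print(dial(f,c,'pics/d1.png'))
E
```

```text
[0.67804776 0.01141244 0.05852456]
plane [-0.38158864 -0.00518172  0.31707293] slope deg [-20.88628597  -0.29688815]
c [0.6813 0.0131 0.057 ]
c [0.6813 0.0131 0.057 ]
{'pointer': np.float64(-27.88), 'dark574': (np.float64(6.28), np.float64(0.0455)), 'dark97': (np.float64(-114.0), np.float64(0.0474)), 'dark92': (np.float64(-176.55), np.float64(0.0474))}
```

View pics/d1.png

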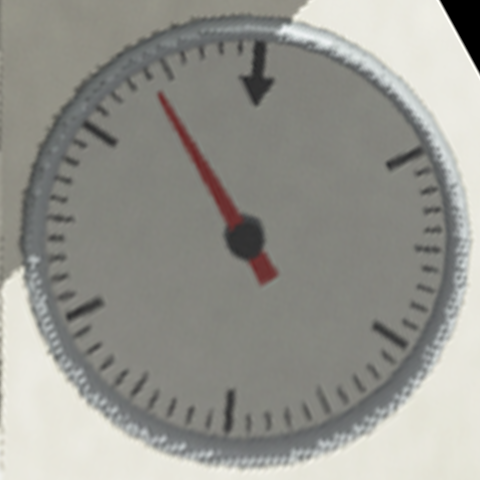

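```bash
sed -i 's#dst.append((S/2-b\*S/2,S/2+a\*S/2))#dst.append((S/2+b*S/2,S/2+a*S/2))#; s#right = -EY#right = +EY#' h.py
python3 - <<'E'
from h import *
f=grab('wrist')
print(dial(f,np.array([.6815,.012,.057]),'pics/d1b.png'))
plan((0.672,0.1205,0.13,155,1),(0.672,0.1205,0.063,155,1))
E
```

```text
{'pointer': np.float64(30.1), 'dark582': (np.float64(-4.44), np.float64(0.0455)), 'dark75': (np.float64(113.06), np.float64(0.0479)), 'dark63': (np.float64(174.79), np.float64(0.0483))}
t 25.7 at [0.655  0.119  0.2401] rpy [ 1.7996e+02 -4.0000e-02  1.5504e+02] gap 0.597 F [-0.1  0.2 -0.6]
   [-0.074, 0.042, 0.55, 0.0, -0.0, 0.0] rows 2.7
 -> (0.672, 0.1205, 0.13, 155, 1) yaw 155.0
   [0.0, 0.0, 0.335, 0.0, -0.0, 0.0] rows 1.6
 -> (0.672, 0.1205, 0.063, 155, 1) yaw 155.0
```

{"api": "step_arm", "payload": {"deltas": [[[-0.074,0.042,0.2,0,0,0],[-0.074,0.042,0.4,0,0,0],[-0.074,0.042,0.55,0,0,0],[-0.074,0.042,0.55,0,0,0],[-0.074,0.042,0.55,0,0,0],[-0.074,0.042,0.55,0,0,0]]]}}

```text
t: 26.2
ee_pos: [0.6726, 0.1214, 0.1324]
tcp_rot: [3.138, 0.001, 2.706]
ft_force: [0.6, 1.0, 0.4]
finger_gap: 0.599
```

Run:
```python
from h import *
f=look('wrist',['knob_grip'])
plan((0.672,0.1205,0.063,155,1))
cv2.imwrite('pics/w13.png',f['color'][:,:,::-1])
P=f['P'].reshape(-1,3);m=(P[:,2]>.086)&(P[:,2]<.096)&(np.hypot(P[:,0]-.672,P[:,1]-.12)<.03)
print(P[m].mean(0),rect(P[m]))
```

```text
wrist knob_grip 0.91 2485 box [295.3, 186.0, 56.2, 63.8] mean [671. 119.  88.] zmax 92 rect [672.  120.9] [35.  34.7] -60.8 top [672.1 120.9] [35.  34.5] -61.2
t 26.3 at [0.673  0.1213 0.1331] rpy [1.7980e+02 1.2000e-01 1.5502e+02] gap 0.603 F [ 0.5 -0.3  1.1]
   [0.003, -0.007, 0.35, 0.001, 0.001, 0.0] rows 1.7
 -> (0.672, 0.1205, 0.063, 155, 1) yaw 155.0
[0.6721273  0.12155649 0.09048027] (array([672.2, 122.2]), array([35.8, 35.2]), 21.5)
```

View pics/w13.png

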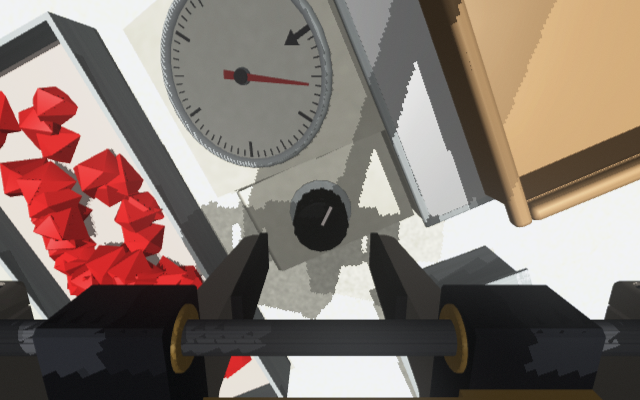

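{"api": "step_arm", "payload": {"deltas": [[[0.004,-0.002,0.15,0.001,0,0],[0.004,-0.002,0.28,0.001,0,0],[0.004,-0.002,0.35,0.001,0,0],[0.004,-0.002,0.35,0.001,0,0],[0.004,-0.002,0.35,0.001,0,0]]]}}

```text
t: 26.72
ee_pos: [0.6726, 0.1217, 0.0641]
tcp_rot: [3.141, 0.002, 2.706]
ft_force: [0.3, 0.5, 0.5]
finger_gap: 0.605
```

{"api": "step_arm", "payload": {"deltas": [[[0,0,0,0,0,0],[0,0,0,0,0,0],[0,0,0,0,0,0],[0,0,0,0,0,0],[0,0,0,0,0,0],[0,0,0,0,0,0]]], "hand": 0}}

```text
t: 27.22
ee_pos: [0.6722, 0.1228, 0.0659]
tcp_rot: [3.139, 0.002, 2.706]
ft_force: [-5.3, 0.0, 6.4]
finger_gap: 0.386
```

{"api": "step_arm", "payload": {"deltas": [[[0,0,0,0,0,0.04],[0,0,0,0,0,0.08],[0,0,0,0,0,0.12],[0,0,0,0,0,0.16],[0,0,0,0,0,0.2],[0,0,0,0,0,0.24],[0,0,0,0,0,0.28],[0,0,0,0,0,0.32],[0,0,0,0,0,0.36],[0,0,0,0,0,0.4],[0,0,0,0,0,0.4]]]}}

```text
t: 28.13
ee_pos: [0.6717, 0.1237, 0.066]
tcp_rot: [3.139, -0.002, 1.448]
ft_force: [-0.9, 2.7, -2.7]
finger_gap: 0.383
```

Run:
```python
from h import *
f=grab('wrist')
print(dial(f,np.array([.6815,.012,.057]),'pics/d2.png'))
cv2.imwrite('pics/w14.png',f['color'][:,:,::-1])
plan((0.672,0.1213,0.064))
print(get_obs()['joint_pos'].round(3))
```

```text
{'pointer': np.float64(33.77), 'dark17582': (np.float64(168.03), np.float64(0.0425)), 'dark445': (np.float64(10.04), np.float64(0.0473)), 'dark275': (np.float64(-112.92), np.float64(0.0426))}
t 28.18 at [0.6717 0.1236 0.066 ] rpy [ 1.7988e+02 -1.1000e-01  8.3220e+01] gap 0.384 F [-1.4  2.8 -2.2]
   [-0.011, 0.003, 0.01, 0.001, -0.001, -0.0] rows 0.1
 -> (0.672, 0.1213, 0.064) yaw 83.2
[ 0.413  0.994 -1.065  1.567  0.931  1.152  0.591]
```

View pics/w14.png

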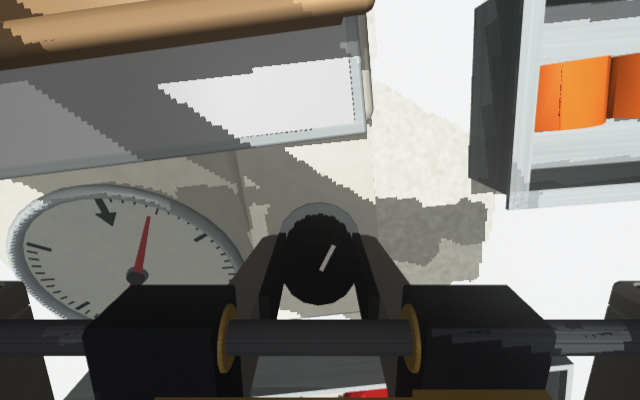

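View pics/d2.png

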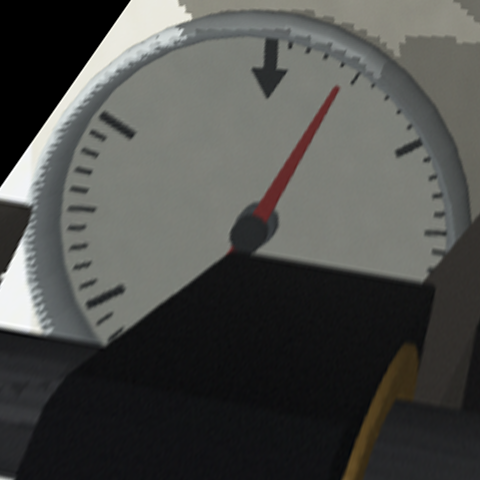

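{"api": "step_arm", "payload": {"deltas": [[[-0.005,0.002,0,0,0,0.04],[-0.01,0.003,0,0,0,0.08],[-0.01,0.003,0,0,0,0.12],[-0.01,0.003,0,0,0,0.16],[-0.01,0.003,0,0,0,0.2],[-0.01,0.003,0,0,0,0.24],[-0.01,0.003,0,0,0,0.28],[-0.01,0.003,0,0,0,0.32],[-0.01,0.003,0,0,0,0.36],[-0.01,0.003,0,0,0,0.4],[-0.01,0.003,0,0,0,0.4]]]}}

```text
t: 29.1
ee_pos: [0.6723, 0.1243, 0.066]
tcp_rot: [-3.137, -0.005, 0.196]
ft_force: [1.5, 5.2, -5.9]
finger_gap: 0.386
```

{"api": "step_arm", "payload": {"deltas": [[[0,0,0,0,0,0.04],[0,0,0,0,0,0.08],[0,0,0,0,0,0.12],[0,0,0,0,0,0.16],[0,0,0,0,0,0.2],[0,0,0,0,0,0.24],[0,0,0,0,0,0.28],[0,0,0,0,0,0.32],[0,0,0,0,0,0.36],[0,0,0,0,0,0.4],[0,0,0,0,0,0.4]]]}}

```text
t: 30.02
ee_pos: [0.6732, 0.124, 0.066]
tcp_rot: [-3.134, 0.001, -1.06]
ft_force: [3.8, 0.4, -5.3]
finger_gap: 0.385
```

Run:
```python
from h import *
plan((0.672,0.1213,0.065))
print(get_obs()['joint_pos'].round(3))
f=grab('scene')
cv2.imwrite('pics/sc14.png',cv2.resize(f['color'][150:300,240:420,::-1],None,fx=4,fy=4,interpolation=cv2.INTER_CUBIC))
```

```text
t 30.02 at [0.6732 0.124  0.066 ] rpy [-1.7958e+02  6.0000e-02 -6.0720e+01] gap 0.385 F [ 3.8  0.4 -5.3]
   [0.009, 0.012, 0.005, -0.002, 0.0, -0.0] rows 0.1
 -> (0.672, 0.1213, 0.065) yaw -60.7
[ 0.158  0.774 -0.581  1.585  0.497  0.927 -1.653]
```

View pics/sc14.png

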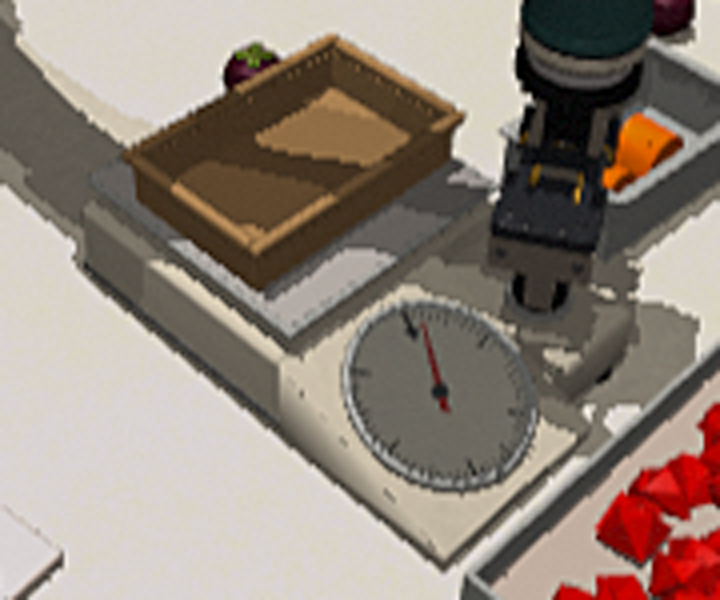

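{"api": "step_arm", "payload": {"deltas": [[[0.005,0.005,0,0,0,0.04],[0.005,0.005,0,0,0,0.08],[0.005,0.005,0,0,0,0.12],[0.005,0.005,0,0,0,0.16],[0.005,0.005,0,0,0,0.2],[0.005,0.005,0,0,0,0.24],[0.005,0.005,0,0,0,0.28],[0.005,0.005,0,0,0,0.32],[0.005,0.005,0,0,0,0.36],[0.005,0.005,0,0,0,0.386],[0.005,0.005,0,0,0,0.386],[0.005,0.005,0,0,0,0.386]]]}}

```text
t: 31.07
ee_pos: [0.6731, 0.123, 0.066]
tcp_rot: [-3.14, 0.008, -2.262]
ft_force: [3.8, 1.8, -3.3]
finger_gap: 0.385
```

```bash
cat >> h.py <<'E'
def dialscene(f,c,name=None):
    o=dial(f,c,name); return o
E
python3 - <<'E'
from h import *
plan()
print(get_obs()['joint_pos'].round(3))
f=grab('wrist');cv2.imwrite('pics/w15.png',f['color'][:,:,::-1])
print(dial(f,np.array([.6815,.012,.057]),'pics/d3.png'))
E
```

```text
t 31.07 at [0.6731 0.123  0.066 ] rpy [-179.89    0.45 -129.6 ] gap 0.385 F [ 3.8  1.8 -3.3]
[-0.02   0.71  -0.304  1.6    0.256  0.864 -2.682]
{'pointer': np.float64(33.96), 'dark178': (np.float64(29.56), np.float64(0.0423)), 'dark164': (np.float64(-29.75), np.float64(0.0465)), 'dark154': (np.float64(-92.64), np.float64(0.0467))}
```

View pics/w15.png

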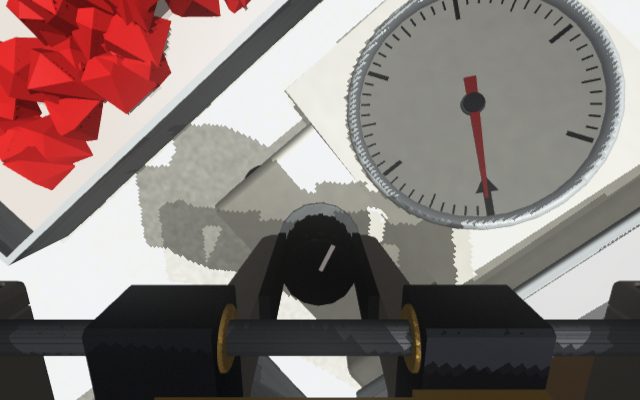

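{"api": "step_arm", "payload": {"deltas": [[[0,0,0,0,0,0],[0,0,0,0,0,0],[0,0,0,0,0,0],[0,0,0,0,0,0]]], "hand": 0.6}}

```text
t: 31.45
ee_pos: [0.6728, 0.1229, 0.0661]
tcp_rot: [-3.14, 0.008, -2.262]
ft_force: [0.2, -0.8, -0.5]
finger_gap: 0.599
```

{"api": "step_arm", "payload": {"deltas": [[[0,0,-0.15,0,0,0],[0,0,-0.3,0,0,0],[0,0,-0.4,0,0,0],[0,0,-0.4,0,0,0],[0,0,-0.4,0,0,0]]]}}

```text
t: 31.87
ee_pos: [0.673, 0.1226, 0.1477]
tcp_rot: [-3.139, 0.009, -2.262]
ft_force: [-1.4, -0.3, -0.7]
finger_gap: 0.6
```

Run:
```python
from h import *
plan()
f=grab('wrist');cv2.imwrite('pics/w16.png',f['color'][:,:,::-1])
print(dial(f,np.array([.6815,.012,.057]),'pics/d4.png'))
print((f['c2w'][:3,3]).round(3))
```

```text
t 31.87 at [0.673  0.1226 0.1477] rpy [-179.82    0.54 -129.58] gap 0.6 F [-1.4 -0.3 -0.7]
{'pointer': np.float64(32.74), 'dark339': (np.float64(29.46), np.float64(0.0445)), 'dark119': (np.float64(-91.88), np.float64(0.0474)), 'dark113': (np.float64(-30.22), np.float64(0.0469))}
[0.729 0.074 0.318]
```

View pics/d4.png

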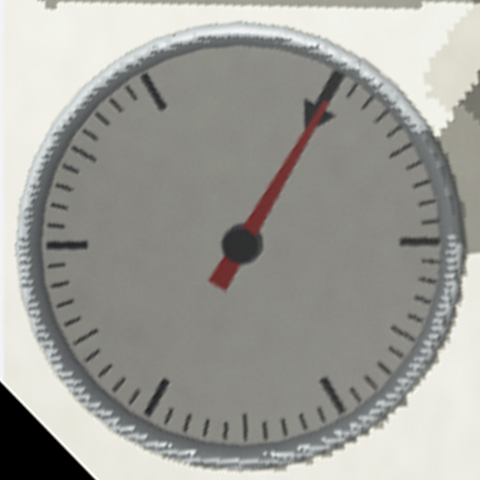

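View pics/w16.png

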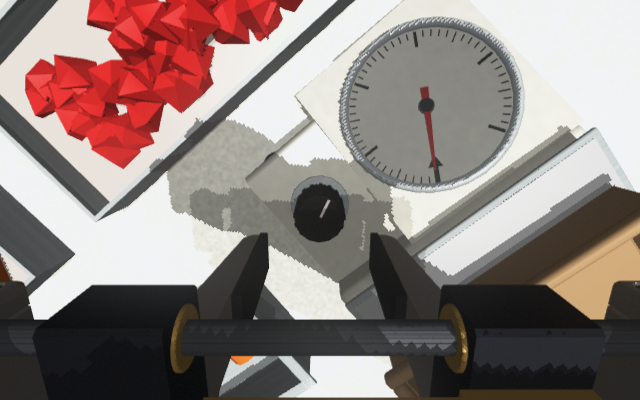

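```bash
cat >> h.py <<'E'
def dialfit(f,c):
    S=960;im=rectify(f,c,S);hsv=cv2.cvtColor(im,cv2.COLOR_RGB2HSV);g=cv2.cvtColor(im,cv2.COLOR_RGB2GRAY)
    v,u=np.mgrid[:S,:S];px=.14/S
    rr=np.hypot(u-S/2,v-S/2)*px
    red=(hsv[...,1]>110)&((hsv[...,0]<12)|(hsv[...,0]>168))&(rr<.056)
    q=np.c_[u[red],-v[red]].astype(np.float32)
    # weight-free centreline fit
    l=cv2.fitLine(q,cv2.DIST_L2,0,.01,.01).ravel();pa=np.degrees(np.arctan2(l[0],l[1]))
    if pa<-90:pa+=180
    if pa>90:pa-=180
    best=None
    for cx in range(-24,25,3):
        for cy in range(-24,25,3):
            ang=np.arange(0,60,.2)
            tot=np.zeros(len(ang))
            for k in range(6):
                a=np.radians(ang+60*k)
                if (a.size==0): continue
                for r in (.043,.045,.047,.049):
                    x=S/2+cx+r/px*np.sin(a);y=S/2+cy-r/px*np.cos(a)
                    tot+=255-cv2.remap(cv2.GaussianBlur(g,(0,0),2),x.astype(np.float32)[None],y.astype(np.float32)[None],cv2.INTER_LINEAR)[0]
            i=tot.argmax()
            if best is None or tot[i]>best[0]: best=(tot[i],ang[i],cx*px*1000,cy*px*1000)
    return dict(pointer=pa,tick60=best[1],centre_mm=best[2:])
E
python3 - <<'E'
from h import *
f=grab('wrist');c=np.array([.6815,.012,.057])
print(dialfit(f,c))
for n in ['zero_mark','pointer_tip','dial_centre']:
    for r in optics.tip_of('wrist',n)[:1]: print(n,r)
E
```

```text
{'pointer': np.float32(30.717047), 'tick60': np.float64(29.200000000000003), 'centre_mm': (0.43750000000000006, 0.43750000000000006)}
dial_centre {'centre': [424.2, 106.1], 'p': 0.91}
```

Run:
```python
from h import *
f=grab('wrist');c=np.array([.6815,.012,.057])
S=960;im=rectify(f,c,S);hsv=cv2.cvtColor(im,cv2.COLOR_RGB2HSV)
v,u=np.mgrid[:S,:S];rr=np.hypot(u-S/2,v-S/2)*.14/S
for lo,hi in [(0,.056),(0,.036),(.01,.036),(.036,.056)]:
  for sat in (90,130):
    red=(hsv[...,1]>sat)&((hsv[...,0]<12)|(hsv[...,0]>168))&(rr<hi)&(rr>lo)
    q=np.c_[u[red],-v[red]].astype(np.float32);l=cv2.fitLine(q,cv2.DIST_L2,0,.01,.01).ravel()
    print(lo,hi,sat,red.sum(),np.degrees(np.arctan2(l[0],l[1])),q.mean(0))
red=(hsv[...,1]>110)&((hsv[...,0]<12)|(hsv[...,0]>168))&(rr<.056)
# row centroid profile
for y in range(180,600,40):
    xs=np.where(red[y])[0]
    if len(xs): print(y,xs.mean(),len(xs))
cv2.imwrite('pics/d5.png',cv2.resize(im[120:420,480:780,::-1],None,fx=2,fy=2))
```

```text
0 0.056 90 8261 30.718395 [ 532.91077 -403.4267 ]
0 0.056 130 6052 30.747501 [ 526.2862  -413.99835]
0 0.036 90 7194 30.744757 [ 518.3532  -427.97025]
0 0.036 130 5520 30.761896 [ 516.3748 -430.6864]
0.01 0.036 90 5015 30.709276 [ 531.8124  -405.44547]
0.01 0.036 130 3844 30.69879 [ 529.04266 -409.5679 ]
0.036 0.056 90 1067 30.736588 [ 631.0618  -237.94751]
0.036 0.056 130 532 31.263592 [ 629.1259  -240.84398]
220 641.0 11
260 618.0 13
300 593.5 16
340 571.0 21
380 547.0 25
420 522.5 28
460 507.0 17
540 450.5 40
```

View pics/d5.png

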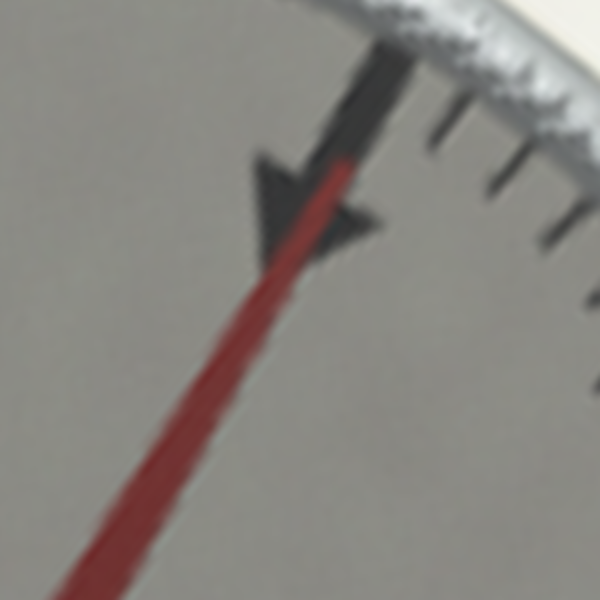

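Run:
```python
from h import *
plan((0.6723,0.122,0.125,-90),(0.6723,0.122,0.065,-90))
```

```text
t 32.17 at [0.6716 0.1223 0.1447] rpy [ 179.99    0.33 -129.59] gap 0.6 F [ 0.6  0.4 -0.4]
   [-0.0, -0.004, 0.098, -0.001, 0.002, -0.22] rows 5.5
 -> (0.6723, 0.122, 0.125, -90) yaw -90.0
   [0.0, 0.0, 0.3, 0.0, 0.0, 0.0] rows 1.4
 -> (0.6723, 0.122, 0.065, -90) yaw -90.0
```

{"api": "step_arm", "payload": {"deltas": [[[0,-0.004,0.098,-0.001,0.002,-0.22],[0,-0.004,0.098,-0.001,0.002,-0.22],[0,-0.004,0.098,-0.001,0.002,-0.22],[0,-0.004,0.098,-0.001,0.002,-0.22],[0,-0.004,0.098,-0.001,0.002,-0.22],[0,-0.004,0.098,-0.001,0.002,-0.22],[0,-0.004,0.098,-0.001,0.002,-0.22],[0,-0.004,0.098,-0.001,0.002,-0.22]]]}}

```text
t: 32.83
ee_pos: [0.672, 0.1217, 0.1244]
tcp_rot: [3.139, -0.0, -1.573]
ft_force: [-0.3, -0.5, 0.7]
finger_gap: 0.598
```

Run:
```python
from h import *
plan((0.6723,0.122,0.065,-90))
```

```text
t 32.83 at [0.672  0.1217 0.1244] rpy [179.85  -0.   -90.12] gap 0.598 F [-0.3 -0.5  0.7]
   [-0.002, -0.002, 0.297, 0.001, -0.0, -0.001] rows 1.4
 -> (0.6723, 0.122, 0.065, -90) yaw -90.0
```

{"api": "step_arm", "payload": {"deltas": [[[0,0,0.15,0.001,0,0],[0,0,0.26,0.001,0,0],[0,0,0.297,0.001,0,0],[0,0,0.297,0.001,0,0],[0,0,0.297,0.001,0,0]]]}}

```text
t: 33.25
ee_pos: [0.672, 0.122, 0.0652]
tcp_rot: [-3.141, 0.0, -1.573]
ft_force: [0.5, 0.2, 0.3]
finger_gap: 0.599
```

{"api": "step_arm", "payload": {"deltas": [[[0,0,0,0,0,0],[0,0,0,0,0,0],[0,0,0,0,0,0],[0,0,0,0,0,0],[0,0,0,0,0,0],[0,0,0,0,0,0]]], "hand": 0}}

```text
t: 33.75
ee_pos: [0.673, 0.1234, 0.0667]
tcp_rot: [-3.139, 0.002, -1.573]
ft_force: [-0.6, 3.2, 5.9]
finger_gap: 0.384
```

{"api": "step_arm", "payload": {"deltas": [[[0,0,0,0,0,0.025],[0,0,0,0,0,0.05],[0,0,0,0,0,0.07],[0,0,0,0,0,0.07],[0,0,0,0,0,0.07]]]}}

```text
t: 34.17
ee_pos: [0.6729, 0.1234, 0.0668]
tcp_rot: [-3.139, 0.002, -1.791]
ft_force: [-0.5, 0.8, 1.2]
finger_gap: 0.385
```

{"api": "step_arm", "payload": {"deltas": [[[0,0,0,0,0,0],[0,0,0,0,0,0],[0,0,0,0,0,0],[0,0,0,0,0,0]]], "hand": 0.6}}

```text
t: 34.5
ee_pos: [0.6728, 0.1228, 0.0664]
tcp_rot: [-3.139, 0.002, -1.791]
ft_force: [0.2, -0.2, 0.3]
finger_gap: 0.6
```

{"api": "step_arm", "payload": {"deltas": [[[0,0,-0.15,0,0,-0.05],[0,0,-0.3,0,0,0.04],[0,0,-0.4,0,0,0.08],[0,0,-0.4,0,0,0.12],[0,0,-0.4,0,0,0.12],[0,0,-0.4,0,0,0.12]]]}}

```text
t: 35.0
ee_pos: [0.6727, 0.1223, 0.1471]
tcp_rot: [-3.139, 0.002, -2.171]
ft_force: [0.2, -0.7, -0.3]
finger_gap: 0.602
```

Run:
```python
from h import *
plan()
f=grab('wrist');c=np.array([.6815,.012,.057])
cv2.imwrite('pics/w17.png',f['color'][:,:,::-1])
print(dialfit(f,c),dial(f,c,'pics/d6.png'),f['c2w'][:3,3])
```

```text
t 35.0 at [0.6727 0.1223 0.1471] rpy [-1.7985e+02  1.2000e-01 -1.2440e+02] gap 0.602 F [ 0.2 -0.7 -0.3]
{'pointer': np.float32(30.667309), 'tick60': np.float64(31.0), 'centre_mm': (1.3125, 1.3125)} {'pointer': np.float64(33.01), 'dark187': (np.float64(35.41), np.float64(0.0433)), 'dark129': (np.float64(-90.55), np.float64(0.0472)), 'dark112': (np.float64(29.63), np.float64(0.0432))} [0.73379343 0.07948356 0.31703457]
```

View pics/d6.png

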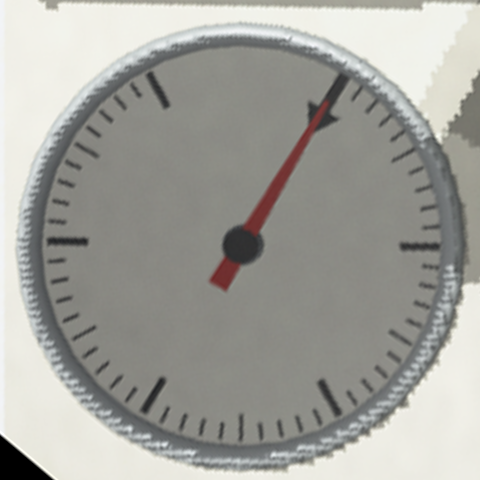

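Run:
```python
from h import *
plan((0.640,0.0,0.25,-115),(0.545,-0.285,0.2,-106))
```

```text
t 35.05 at [0.6725 0.1224 0.1466] rpy [-1.7988e+02  9.0000e-02 -1.2408e+02] gap 0.602 F [-0.1 -0.6 -0.2]
   [0.597, -0.209, -0.518, -0.001, 0.0, -0.05] rows 3.9
 -> (0.64, 0.0, 0.25, -115) yaw -115.0
   [0.746, -0.086, 0.125, 0.0, 0.0, -0.025] rows 3.7
   [0.751, -0.027, 0.125, 0.0, 0.0, -0.025] rows 3.7
 -> (0.545, -0.285, 0.2, -106) yaw -106.0
```

{"api": "step_arm", "payload": {"deltas": [[[0,0,-0.2,0,0,0],[0.2,-0.1,-0.4,0,0,-0.02],[0.4,-0.15,-0.518,0,0,-0.05],[0.597,-0.209,-0.518,0,0,-0.05],[0.597,-0.209,-0.518,0,0,-0.05],[0.597,-0.209,-0.518,0,0,-0.05]]]}}

```text
t: 35.55
ee_pos: [0.6396, -0.0074, 0.2512]
tcp_rot: [-3.137, -0.002, -2.014]
ft_force: [0.2, -0.2, 0.7]
finger_gap: 0.605
```

{"api": "step_arm", "payload": {"deltas": [[[0.746,-0.086,0.125,0,0,-0.025],[0.746,-0.086,0.125,0,0,-0.025],[0.746,-0.086,0.125,0,0,-0.025],[0.746,-0.086,0.125,0,0,-0.025],[0.746,-0.086,0.125,0,0,-0.025],[0.746,-0.086,0.125,0,0,-0.025]]]}}

```text
t: 36.05
ee_pos: [0.5904, -0.1516, 0.2254]
tcp_rot: [-3.139, -0.003, -1.936]
ft_force: [0.4, 0.4, -0.3]
finger_gap: 0.605
```

{"api": "step_arm", "payload": {"deltas": [[[0.751,-0.027,0.125,0,0,-0.025],[0.751,-0.027,0.125,0,0,-0.025],[0.751,-0.027,0.125,0,0,-0.025],[0.751,-0.027,0.125,0,0,-0.025],[0.751,-0.027,0.125,0,0,-0.025],[0.751,-0.027,0.125,0,0,-0.025],[0.751,-0.027,0.125,0,0,-0.025]]]}}

```text
t: 36.63
ee_pos: [0.5434, -0.291, 0.2008]
tcp_rot: [-3.139, -0.001, -1.853]
ft_force: [-0.7, 0.2, 0.4]
finger_gap: 0.6
```

Run:
```python
from h import *
f=look('wrist',['banana_a'])
cv2.imwrite('pics/w18.png',f['color'][:,:,::-1])
look('side',['banana_a'])
plan((0.5425,-0.2740,0.016,-106))
```

```text
wrist banana_a 0.9 1883 box [367.0, 111.2, 55.0, 70.5] mean [ 559. -372.   41.] zmax 44 rect [ 558.2 -373.1] [61.3 29.3] 16.7 top [ 558.2 -373.1] [61.3 29.3] 16.7
wrist banana_a 0.87 305 box [353.8, 231.4, 60.9, 59.2] mean [ 440. -327.   37.] zmax 43 rect [ 439.9 -337.4] [61.3 28.6] -54.2 top [ 439.8 -337.4] [61.3 28.5] -54.2
wrist banana_a 0.83 1795 box [282.3, 158.0, 37.7, 67.6] mean [ 545. -274.   41.] zmax 44 rect [ 542.4 -272.7] [63.  30.2] -16.2 top [ 542.4 -272.7] [63.  30.2] -16.2
side banana_a 0.94 406 box [293.0, 338.2, 32.1, 29.9] mean [ 435. -344.   41.] zmax 47 rect [ 435.  -340.8] [61.4 28. ] -51.9 top [ 435.3 -340.4] [60.9 28.1] -53.4
side banana_a 0.77 361 box [336.4, 309.1, 23.8, 20.9] mean [ 539. -279.   40.] zmax 47 rect [ 540.  -274.7] [55.5 30.1] -15.6 top [ 539.9 -274.5] [55.5 30.1] -16.3
side banana_a 0.67 451 box [349.7, 342.4, 41.1, 27.0] mean [ 552. -380.   40.] zmax 47 rect [ 555.1 -377. ] [61.8 28.8] 14.9 top [ 555.1 -377. ] [61.8 28.8] 14.9
side banana_a 0.63 989 box [410.4, 286.3, 34.9, 55.9] mean [ 690. -344.   86.] zmax 151 rect [ 694.6 -336. ] [50.3 44.8] -36.1 top [ 697.5 -332.8] [22.5 22.4] -61.5
t 36.83 at [ 0.543  -0.2916  0.2012] rpy [-1.7981e+02 -1.4000e-01 -1.0622e+02] gap 0.599 F [-0.1 -0.7  0.7]
   [-0.086, 0.03, 0.926, -0.001, -0.001, -0.001] rows 4.5
 -> (0.5425, -0.274, 0.016, -106) yaw -106.0
```

View pics/w18.png

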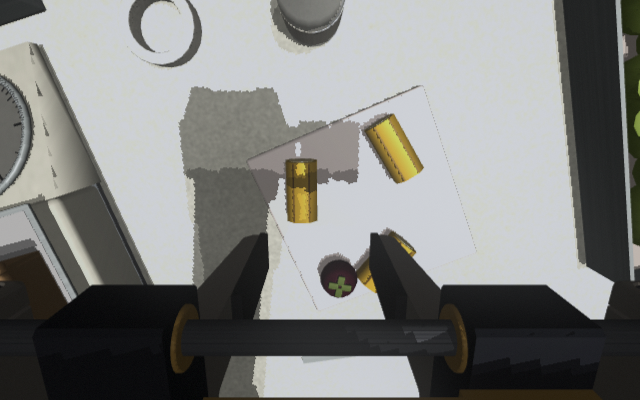

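{"api": "step_arm", "payload": {"deltas": [[[-0.088,0.025,0.2,0,0,0],[-0.088,0.025,0.4,0,0,0],[-0.088,0.025,0.6,0,0,0],[-0.088,0.025,0.8,0,0,0],[-0.088,0.028,0.92,0,0,0],[-0.088,0.028,0.92,0,0,0],[-0.088,0.028,0.92,0,0,0]]]}}

```text
t: 37.42
ee_pos: [0.5435, -0.2722, 0.0164]
tcp_rot: [-3.139, -0.002, -1.852]
ft_force: [-0.9, -0.2, 0.4]
finger_gap: 0.601
```

{"api": "step_arm", "payload": {"deltas": [[[0,0,0,0,0,0],[0,0,0,0,0,0],[0,0,0,0,0,0],[0,0,0,0,0,0],[0,0,0,0,0,0],[0,0,0,0,0,0],[0,0,0,0,0,0]]], "hand": 0}}

```text
t: 38.0
ee_pos: [0.5438, -0.2723, 0.0169]
tcp_rot: [-3.139, -0.002, -1.852]
ft_force: [0.4, 0.7, 3.8]
finger_gap: 0.334
```

Run:
```python
from h import *
plan((0.5425,-0.272,0.19),(0.491,-0.0065,0.22,0,1),(0.491,-0.0065,0.108,0))
f=grab('wrist')
cv2.imwrite('pics/w19.png',f['color'][:,:,::-1])
```

```text
t 38.0 at [ 0.5438 -0.2723  0.0169] rpy [-1.7983e+02 -9.0000e-02 -1.0609e+02] gap 0.334 F [0.4 0.7 3.8]
   [0.002, 0.004, -0.866, -0.001, -0.0, 0.0] rows 4.2
 -> (0.5425, -0.272, 0.19) yaw -106.1
   [-0.602, 0.308, -0.075, 0.0, 0.0, -0.295] rows 7.4
   [-0.608, -0.296, -0.075, 0.0, 0.0, -0.295] rows 7.4
 -> (0.491, -0.0065, 0.22, 0, 1) yaw 0.0
   [0.0, -0.0, 0.56, 0.0, -0.0, 0.0] rows 2.7
 -> (0.491, -0.0065, 0.108, 0) yaw 0.0
```

View pics/w19.png

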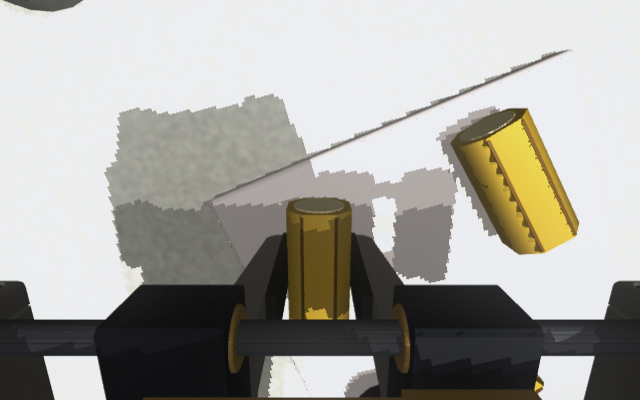

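{"api": "step_arm", "payload": {"deltas": [[[0,0,-0.1,0,0,0],[0,0,-0.25,0,0,0],[0,0,-0.45,0,0,0],[0,0,-0.65,0,0,0],[0,0,-0.87,0,0,0],[0,0,-0.87,0,0,0],[0,0,-0.87,0,0,0]]]}}

```text
t: 38.63
ee_pos: [0.5449, -0.2728, 0.1939]
tcp_rot: [-3.133, -0.003, -1.852]
ft_force: [0.0, -0.3, -0.5]
finger_gap: 0.336
```

{"api": "step_arm", "payload": {"deltas": [[[-0.602,0.308,-0.075,0,0,-0.295],[-0.602,0.308,-0.075,0,0,-0.295],[-0.602,0.308,-0.075,0,0,-0.295],[-0.602,0.308,-0.075,0,0,-0.295],[-0.602,0.308,-0.075,0,0,-0.295],[-0.602,0.308,-0.075,0,0,-0.295],[-0.602,0.308,-0.075,0,0,-0.295],[-0.602,0.308,-0.075,0,0,-0.295],[-0.602,0.308,-0.075,0,0,-0.295]]]}}

```text
t: 39.38
ee_pos: [0.5177, -0.1399, 0.2059]
tcp_rot: [-3.141, -0.006, -0.924]
ft_force: [-0.1, 0.6, -1.3]
finger_gap: 0.332
```

Run:
```python
from h import *
plan((0.491,-0.0065,0.22,0,1),(0.491,-0.0065,0.108,0))
```

```text
t 39.38 at [ 0.5177 -0.1399  0.2059] rpy [-179.94   -0.33  -52.95] gap 0.332 F [-0.1  0.6 -1.3]
   [-0.612, -0.295, -0.074, 0.001, -0.002, -0.294] rows 7.4
 -> (0.491, -0.0065, 0.22, 0, 1) yaw 0.0
   [0.0, -0.0, 0.56, 0.0, 0.0, 0.0] rows 2.7
 -> (0.491, -0.0065, 0.108, 0) yaw 0.0
```

{"api": "step_arm", "payload": {"deltas": [[[-0.612,-0.295,-0.074,0,0,-0.294],[-0.612,-0.295,-0.074,0,0,-0.294],[-0.612,-0.295,-0.074,0,0,-0.294],[-0.612,-0.295,-0.074,0,0,-0.294],[-0.612,-0.295,-0.074,0,0,-0.294],[-0.612,-0.295,-0.074,0,0,-0.294],[-0.612,-0.295,-0.074,0,0,-0.294],[-0.612,-0.295,-0.074,0,0,-0.294],[-0.612,-0.295,-0.074,0,0,-0.294],[-0.612,-0.295,-0.074,0,0,-0.294]]]}}

```text
t: 40.22
ee_pos: [0.4904, -0.0068, 0.2192]
tcp_rot: [3.138, -0.003, -0.004]
ft_force: [-0.6, 0.3, -0.5]
finger_gap: 0.33
```

Run:
```python
from h import *
plan((0.491,-0.0065,0.108,0))
f=look('wrist',['banana_a','tray'])
cv2.imwrite('pics/w20.png',f['color'][:,:,::-1])
```

```text
t 40.22 at [ 0.4904 -0.0068  0.2192] rpy [ 1.798e+02 -1.400e-01 -2.100e-01] gap 0.33 F [-0.6  0.3 -0.5]
   [0.002, -0.003, 0.556, 0.001, -0.001, -0.001] rows 2.7
 -> (0.491, -0.0065, 0.108, 0) yaw 0.0
wrist banana_a 0.64 7191 box [282.2, 194.0, 71.3, 128.0] mean [491.  -1. 242.] zmax 246 rect [490.5  -6.5] [58.2 29.9] 89.7 top [490.5  -6.6] [58.1 29.9] 89.7
wrist tray 0.83 41204 box [243.3, 0.5, 201.8, 257.8] mean [513.  63. 109.] zmax 142 rect [508.   47.4] [189.3 131.7] 89.9 top [508.   45.3] [185.2 131.7] 89.9
wrist tray 0.37 13331 box [207.0, 1.3, 265.2, 241.2] mean [494.  57.  97.] zmax 99 rect [496.6  33.2] [241.4 241.2] -85.7 top [507.5  46.8] [205.  201.3] -0.1
```

View pics/w20.png

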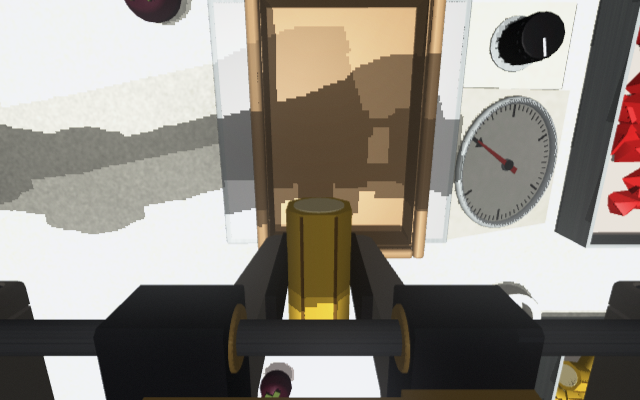

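{"api": "step_arm", "payload": {"deltas": [[[0.002,-0.006,0.15,0.001,0,0],[0.002,-0.006,0.3,0.001,0,0],[0.002,-0.006,0.45,0.001,0,0],[0.002,-0.006,0.55,0.001,0,0],[0.002,-0.006,0.56,0.001,0,0],[0.002,-0.006,0.56,0.001,0,0]]]}}

```text
t: 40.87
ee_pos: [0.4909, -0.0056, 0.107]
tcp_rot: [3.141, -0.001, -0.002]
ft_force: [-0.3, -0.2, -0.2]
finger_gap: 0.332
```

{"api": "step_arm", "payload": {"deltas": [[[0,0,0,0,0,0],[0,0,0,0,0,0],[0,0,0,0,0,0],[0,0,0,0,0,0]]], "hand": 0.44}}

```text
t: 41.2
ee_pos: [0.4917, -0.0057, 0.1082]
tcp_rot: [3.141, -0.003, -0.003]
ft_force: [-0.5, 0.1, 0.1]
finger_gap: 0.439
```

{"api": "step_arm", "payload": {"deltas": [[[0,0,-0.15,0,0,0],[0,0,-0.35,0,0,0],[0,0,-0.55,0,0,0],[0,0,-0.75,0,0,0],[0,0,-0.75,0,0,0],[0,0,-0.75,0,0,0]]]}}

```text
t: 41.7
ee_pos: [0.4926, -0.0058, 0.2608]
tcp_rot: [3.139, -0.009, -0.004]
ft_force: [-0.8, -0.1, -1.2]
finger_gap: 0.442
```

Run:
```python
from h import *
plan((0.5582,-0.375,0.20,-73))
f=look('wrist',['banana_a','tray'])
cv2.imwrite('pics/w21.png',f['color'][:,:,::-1])
look('side',['banana_a'])
look('scene',['banana_a'])
```

```text
t 41.7 at [ 0.4926 -0.0058  0.2608] rpy [179.84  -0.52  -0.2 ] gap 0.442 F [-0.8 -0.1 -1.2]
   [0.166, 0.922, 0.156, -0.0, -0.003, 0.202] rows 5.1
   [0.682, 0.643, 0.152, 0.0, -0.0, 0.202] rows 5.1
 -> (0.5582, -0.375, 0.2, -73) yaw -73.0
wrist banana_a 0.9 2050 box [297.6, 154.7, 34.7, 72.1] mean [492.  -5. 128.] zmax 131 rect [491.7  -7.1] [61.6 28.5] -89.7 top [491.7  -7.1] [61.6 28.5] -89.7
wrist banana_a 0.57 434 box [255.8, 375.7, 42.0, 20.8] mean [ 433. -319.   36.] zmax 43 rect [ 439.1 -321.5] [57.2 21.9] -24.6 top [ 435.  -317.8] [48.4 20.1] -16.4
wrist tray 0.7 34255 box [252.2, 0.0, 169.7, 238.8] mean [511.  64. 111.] zmax 142 rect [504.8  69.8] [236.1 140.7] -88.7 top [508.5  50.7] [197.1 130.7] 89.9
side banana_a 0.92 421 box [351.5, 345.9, 35.6, 25.4] mean [ 554. -380.   41.] zmax 47 rect [ 554.5 -377.6] [60.8 27.9] 16.7 top [ 554.5 -377.6] [60.8 27.9] 16.7
side banana_a 0.71 375 box [291.8, 339.9, 32.8, 26.4] mean [ 434. -343.   42.] zmax 47 rect [ 435.6 -340.9] [60.1 27.7] -55.3 top [ 435.6 -340.9] [60.1 27.7] -55.3
side banana_a 0.46 138 box [292.1, 196.1, 12.9, 20.6] mean [490.  -7. 130.] zmax 134 rect [490.2  -6.3] [45.7 26.4] -89.8 top [490.2  -6.3] [45.7 26.4] -89.8
scene banana_a 0.78 374 box [174.7, 302.0, 35.0, 29.1] mean [ 564. -376.   41.] zmax 47 rect [ 559.5 -375. ] [61.7 27.2] 17.0 top [ 558.9 -375.2] [60.5 27.2] 17.0
scene banana_a 0.7 306 box [166.2, 258.0, 25.2, 32.6] mean [ 446. -339.   40.] zmax 47 rect [ 441.8 -336.8] [59.3 26.4] -53.8 top [ 441.9 -336.7] [59.3 26.4] -54.0
scene banana_a 0.67 164 box [285.0, 188.2, 21.0, 14.9] mean [500.  -1. 127.] zmax 135 rect [497.   -2.8] [53.3 22.1] 89.1 top [496.9  -3.3] [52.3 22.1] 89.1
```

View pics/w21.png

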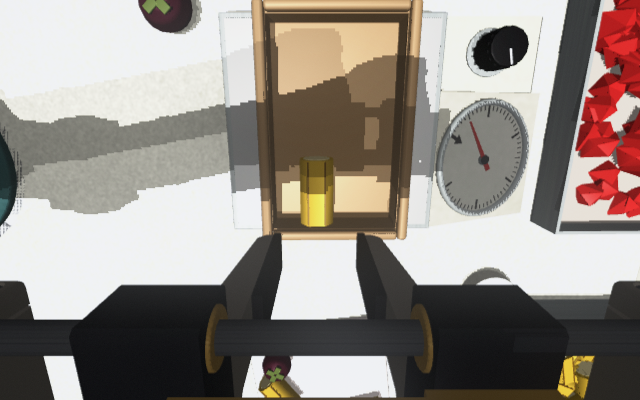

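{"api": "step_arm", "payload": {"deltas": [[[0.166,0.922,0.156,0,-0.003,0.202],[0.166,0.922,0.156,0,-0.003,0.202],[0.166,0.922,0.156,0,-0.003,0.202],[0.166,0.922,0.156,0,-0.003,0.202],[0.166,0.922,0.156,0,-0.003,0.202],[0.166,0.922,0.156,0,-0.003,0.202],[0.166,0.922,0.156,0,-0.003,0.202]]], "hand": 0.6}}

```text
t: 42.63
ee_pos: [0.5228, -0.1909, 0.2246]
tcp_rot: [3.14, 0.01, -0.639]
ft_force: [0.3, 0.6, 0.5]
finger_gap: 0.598
```

{"api": "step_arm", "payload": {"deltas": [[[0.682,0.643,0.152,0,0,0.202],[0.682,0.643,0.152,0,0,0.202],[0.682,0.643,0.152,0,0,0.202],[0.682,0.643,0.152,0,0,0.202],[0.682,0.643,0.152,0,0,0.202],[0.682,0.643,0.152,0,0,0.202],[0.682,0.643,0.152,0,0,0.202],[0.682,0.643,0.152,0,0,0.202]]]}}

```text
t: 43.3
ee_pos: [0.5563, -0.3722, 0.193]
tcp_rot: [3.135, 0.009, -1.268]
ft_force: [-0.4, 0.5, -0.1]
finger_gap: 0.601
```

Run:
```python
from h import *
f=look('wrist',['banana_a'])
plan((0.5575,-0.3745,0.0165,-73.3))
```

```text
wrist banana_a 0.97 1869 box [307.5, 149.0, 27.7, 67.1] mean [ 560. -373.   41.] zmax 44 rect [ 558.3 -373.9] [61.5 29.2] 16.9 top [ 558.3 -373.9] [61.4 29.2] 16.9
wrist banana_a 0.8 497 box [259.8, 250.8, 26.8, 36.0] mean [ 455. -356.   38.] zmax 44 rect [ 450.7 -351.3] [28.6 25.8] 35.9 top [ 450.6 -351.4] [28.4 25.8] 35.8
wrist banana_a 0.53 2909 box [289.9, 0.0, 72.4, 55.3] mean [ 684. -335.   93.] zmax 119 rect [ 686.1 -334.5] [51.5 24.8] -72.5 top [ 687.9 -334.6] [42.8 18.3] -72.8
t 43.4 at [ 0.5563 -0.3724  0.1936] rpy [179.61   0.45 -72.67] gap 0.601 F [ 0.1  0.7 -0.6]
   [0.019, -0.009, 0.885, 0.002, 0.003, 0.004] rows 4.2
 -> (0.5575, -0.3745, 0.0165, -73.3) yaw -73.3
```

{"api": "step_arm", "payload": {"deltas": [[[0.015,-0.009,0.2,0.002,0.003,0.004],[0.015,-0.009,0.4,0.002,0.003,0.004],[0.015,-0.009,0.6,0.002,0.003,0.004],[0.015,-0.009,0.8,0.002,0.003,0.004],[0.015,-0.009,0.885,0.002,0.003,0.004],[0.015,-0.009,0.885,0.002,0.003,0.004],[0.015,-0.009,0.885,0.002,0.003,0.004]]]}}

```text
t: 43.98
ee_pos: [0.5578, -0.3717, 0.0165]
tcp_rot: [3.141, -0.0, -1.277]
ft_force: [0.1, -0.3, -0.4]
finger_gap: 0.597
```

{"api": "step_arm", "payload": {"deltas": [[[0,0,0,0,0,0],[0,0,0,0,0,0],[0,0,0,0,0,0],[0,0,0,0,0,0],[0,0,0,0,0,0],[0,0,0,0,0,0],[0,0,0,0,0,0]]], "hand": 0}}

```text
t: 44.57
ee_pos: [0.5582, -0.3717, 0.0171]
tcp_rot: [-3.141, -0.001, -1.277]
ft_force: [-0.2, 1.1, 4.3]
finger_gap: 0.334
```

{"api": "step_arm", "payload": {"deltas": [[[0,0,-0.1,0,0,0],[0,0,-0.25,0,0,0],[0,0,-0.45,0,0,0],[0,0,-0.65,0,0,0],[0,0,-0.9,0,0,0],[0,0,-0.9,0,0,0],[0,0,-0.9,0,0,0]]]}}

```text
t: 45.15
ee_pos: [0.56, -0.3728, 0.2012]
tcp_rot: [-3.137, -0.007, -1.278]
ft_force: [-0.2, 0.6, -0.5]
finger_gap: 0.334
```

Run:
```python
from h import *
plan((0.491,0.103,0.23,0),(0.491,0.103,0.106,0))
```

```text
t 45.15 at [ 0.56   -0.3728  0.2012] rpy [-179.72   -0.37  -73.22] gap 0.334 F [-0.2  0.6 -0.5]
   [-0.792, -0.119, -0.053, -0.001, -0.002, -0.136] rows 3.8
   [-0.672, -0.436, -0.048, 0.0, 0.0, -0.136] rows 3.8
   [-0.432, -0.675, -0.048, -0.0, 0.0, -0.136] rows 3.8
 -> (0.491, 0.103, 0.23, 0) yaw -0.0
   [0.0, -0.0, 0.62, 0.0, 0.0, -0.0] rows 3.0
 -> (0.491, 0.103, 0.106, 0) yaw 0.0
```

{"api": "step_arm", "payload": {"deltas": [[[-0.792,-0.119,-0.053,0,0,-0.136],[-0.792,-0.119,-0.053,0,0,-0.136],[-0.792,-0.119,-0.053,0,0,-0.136],[-0.792,-0.119,-0.053,0,0,-0.136],[-0.792,-0.119,-0.053,0,0,-0.136],[-0.792,-0.119,-0.053,0,0,-0.136]]]}}

```text
t: 45.65
ee_pos: [0.536, -0.2119, 0.2094]
tcp_rot: [-3.141, -0.006, -0.847]
ft_force: [0.1, -0.8, 0.1]
finger_gap: 0.334
```

{"api": "step_arm", "payload": {"deltas": [[[-0.672,-0.436,-0.048,0,0,-0.136],[-0.672,-0.436,-0.048,0,0,-0.136],[-0.672,-0.436,-0.048,0,0,-0.136],[-0.672,-0.436,-0.048,0,0,-0.136],[-0.672,-0.436,-0.048,0,0,-0.136],[-0.672,-0.436,-0.048,0,0,-0.136]]]}}

```text
t: 46.15
ee_pos: [0.5119, -0.053, 0.2173]
tcp_rot: [3.139, -0.004, -0.418]
ft_force: [0.6, -0.3, -0.3]
finger_gap: 0.331
```

{"api": "step_arm", "payload": {"deltas": [[[-0.432,-0.675,-0.048,0,0,-0.136],[-0.432,-0.675,-0.048,0,0,-0.136],[-0.432,-0.675,-0.048,0,0,-0.136],[-0.432,-0.675,-0.048,0,0,-0.136],[-0.432,-0.675,-0.048,0,0,-0.136],[-0.432,-0.675,-0.048,0,0,-0.136],[-0.432,-0.675,-0.048,0,0,-0.136]]]}}

```text
t: 46.73
ee_pos: [0.4885, 0.1028, 0.2253]
tcp_rot: [3.137, -0.001, 0.004]
ft_force: [0.2, 0.3, 0.1]
finger_gap: 0.335
```

Run:
```python
from h import *
plan((0.491,0.103,0.106,0))
f=look('wrist',['banana_a','tray'])
cv2.imwrite('pics/w22.png',f['color'][:,:,::-1])
```

```text
t 46.73 at [0.4885 0.1028 0.2253] rpy [ 1.7976e+02 -7.0000e-02  2.4000e-01] gap 0.335 F [0.2 0.3 0.1]
   [0.012, -0.003, 0.596, 0.001, -0.0, 0.001] rows 2.9
 -> (0.491, 0.103, 0.106, 0) yaw -0.0
wrist banana_a 0.95 7261 box [287.3, 194.7, 62.9, 123.9] mean [489. 109. 248.] zmax 252 rect [488.9 102.6] [58.5 30.6] -89.7 top [488.9 102.6] [58.4 30.6] -89.7
wrist tray 0.71 15078 box [256.9, 140.1, 176.5, 226.2] mean [519.  98. 115.] zmax 142 rect [508.   51.3] [197.9 131.7] 89.9 top [508.   51.3] [197.9 131.7] 89.9
```

View pics/w22.png

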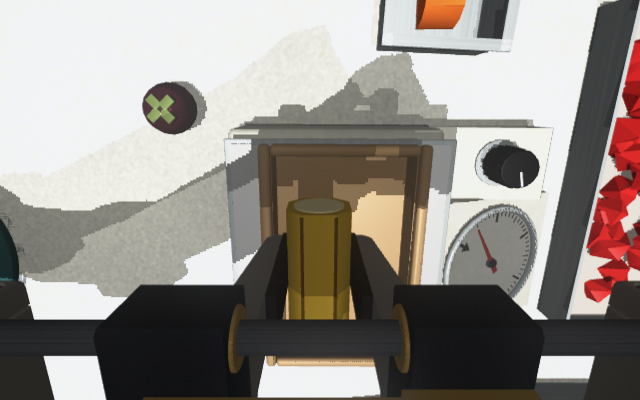

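{"api": "step_arm", "payload": {"deltas": [[[0.014,-0.003,0.15,0.001,0,0.001],[0.014,-0.003,0.3,0.001,0,0.001],[0.014,-0.003,0.45,0.001,0,0.001],[0.014,-0.003,0.56,0.001,0,0.001],[0.014,-0.003,0.595,0.001,0,0.001],[0.014,-0.003,0.595,0.001,0,0.001],[0.014,-0.003,0.595,0.001,0,0.001]]]}}

```text
t: 47.47
ee_pos: [0.492, 0.1028, 0.1072]
tcp_rot: [3.141, -0.002, -0.0]
ft_force: [0.2, 0.9, -1.3]
finger_gap: 0.333
```

{"api": "step_arm", "payload": {"deltas": [[[0,0,0,0,0,0],[0,0,0,0,0,0],[0,0,0,0,0,0],[0,0,0,0,0,0]]], "hand": 0.44}}

```text
t: 47.8
ee_pos: [0.4926, 0.1028, 0.1081]
tcp_rot: [3.141, -0.004, -0.0]
ft_force: [-0.3, 0.1, 0.0]
finger_gap: 0.435
```

{"api": "step_arm", "payload": {"deltas": [[[0,0,-0.15,0,0,0],[0,0,-0.35,0,0,0],[0,0,-0.55,0,0,0],[0,0,-0.75,0,0,0],[0,0,-0.75,0,0,0],[0,0,-0.75,0,0,0]]]}}

```text
t: 48.3
ee_pos: [0.4934, 0.1032, 0.2605]
tcp_rot: [3.14, -0.01, -0.001]
ft_force: [0.0, -0.1, -0.4]
finger_gap: 0.437
```

Run:
```python
from h import *
plan((0.4375,-0.339,0.20,36))
f=look('wrist',['banana_a','tray'])
cv2.imwrite('pics/w23.png',f['color'][:,:,::-1])
f=look('side',['banana_a','plum_a'])
```

```text
t 48.3 at [0.4934 0.1032 0.2605] rpy [ 1.7993e+02 -5.5000e-01 -5.0000e-02] gap 0.437 F [ 0.  -0.1 -0.4]
   [-0.093, 0.737, 0.101, 0.001, -0.003, -0.067] rows 3.6
   [-0.244, 0.702, 0.101, -0.0, 0.0, -0.067] rows 3.6
   [-0.385, 0.635, 0.101, 0.0, 0.0, -0.067] rows 3.6
 -> (0.4375, -0.339, 0.2, 36) yaw 36.0
wrist banana_a 0.8 2064 box [300.1, 154.4, 33.6, 74.0] mean [493. 103. 128.] zmax 131 rect [492.8 101.3] [61.9 28.8] 89.7 top [492.7 101.2] [61.8 28.8] 89.8
wrist banana_a 0.69 1634 box [298.4, 257.8, 33.0, 65.1] mean [492.   2. 126.] zmax 130 rect [491.7  -4.8] [58.4 29.3] 88.8 top [491.3  -4.6] [58.2 29.1] 90.0
wrist tray 0.88 15925 box [258.8, 140.2, 151.2, 178.1] mean [510.  74. 108.] zmax 141 rect [508.5  54.2] [191.9 130.2] 89.9 top [508.6  60.9] [178.3 130.2] 90.0
side banana_a 0.68 151 box [292.5, 197.4, 12.5, 18.5] mean [489.  -6. 129.] zmax 134 rect [489.4  -5.8] [47.1 26.8] 88.2 top [489.4  -5.8] [47.1 26.8] 88.2
side banana_a 0.55 425 box [291.5, 341.1, 34.0, 27.7] mean [ 435. -343.   41.] zmax 47 rect [ 435.  -340.2] [62.6 28.4] -53.2 top [ 435.1 -340. ] [62.2 28.3] -54.1
side banana_a 0.51 213 box [282.2, 167.1, 19.9, 23.6] mean [490.  88. 126.] zmax 134 rect [490.1  95.2] [62.3 26.1] -87.9 top [490.1  95.2] [62.3 26.1] -87.9
side plum_a 0.78 233 box [220.3, 181.7, 19.9, 24.2] mean [332. 162.  39.] zmax 52 rect [332.9 165.5] [45.4 39.2] 48.4 top [332.9 168. ] [41.7 35.3] 49.9
side plum_a 0.73 218 box [290.8, 324.2, 22.0, 17.7] mean [ 432. -290.   45.] zmax 54 rect [ 432.  -287.1] [35.3 31.4] -2.5 top [ 432.7 -286.6] [31.8 31.2] 26.4
side plum_a 0.36 204 box [282.0, 167.7, 19.4, 20.4] mean [490.  87. 126.] zmax 134 rect [490.8  95.5] [62.2 25.5] 89.7 top [490.8  95.5] [62.2 25.5] 89.7
```

View pics/w23.png

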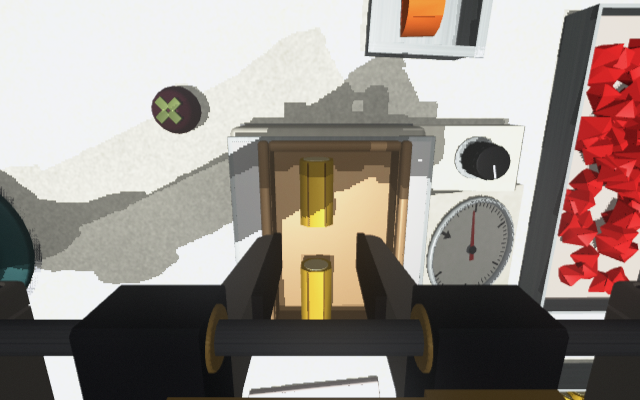

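{"api": "step_arm", "payload": {"deltas": [[[-0.093,0.737,0.101,0,-0.003,-0.067],[-0.093,0.737,0.101,0,-0.003,-0.067],[-0.093,0.737,0.101,0,-0.003,-0.067],[-0.093,0.737,0.101,0,-0.003,-0.067],[-0.093,0.737,0.101,0,-0.003,-0.067],[-0.093,0.737,0.101,0,-0.003,-0.067]]], "hand": 0.55}}

```text
t: 49.1
ee_pos: [0.472, -0.0462, 0.2357]
tcp_rot: [-3.14, 0.01, 0.206]
ft_force: [-0.5, -0.5, 0.2]
finger_gap: 0.551
```

{"api": "step_arm", "payload": {"deltas": [[[-0.244,0.702,0.101,0,0,-0.067],[-0.244,0.702,0.101,0,0,-0.067],[-0.244,0.702,0.101,0,0,-0.067],[-0.244,0.702,0.101,0,0,-0.067],[-0.244,0.702,0.101,0,0,-0.067],[-0.244,0.702,0.101,0,0,-0.067]]]}}

```text
t: 49.6
ee_pos: [0.4529, -0.1935, 0.2152]
tcp_rot: [-3.136, 0.009, 0.415]
ft_force: [0.6, 0.7, -0.3]
finger_gap: 0.549
```

{"api": "step_arm", "payload": {"deltas": [[[-0.385,0.635,0.101,0,0,-0.067],[-0.385,0.635,0.101,0,0,-0.067],[-0.385,0.635,0.101,0,0,-0.067],[-0.385,0.635,0.101,0,0,-0.067],[-0.385,0.635,0.101,0,0,-0.067],[-0.385,0.635,0.101,0,0,-0.067],[-0.385,0.635,0.101,0,0,-0.067]]]}}

```text
t: 50.18
ee_pos: [0.4352, -0.3376, 0.1954]
tcp_rot: [-3.134, 0.006, 0.63]
ft_force: [0.1, -0.1, 0.2]
finger_gap: 0.553
```

Run:
```python
from h import *
f=look('wrist',['banana_a','plum_a'])
cv2.imwrite('pics/w24.png',f['color'][:,:,::-1])
plan((0.4375,-0.339,0.0165,36))
```

```text
wrist banana_a 0.57 1802 box [305.1, 151.8, 31.9, 65.4] mean [ 435. -335.   41.] zmax 44 rect [ 436.8 -336.7] [62.4 28.8] -54.3 top [ 436.8 -336.7] [62.4 28.8] -54.3
wrist banana_a 0.51 2514 box [573.8, 197.3, 66.2, 66.7] mean [ 721. -193.   17.] zmax 25 rect [ 727.6 -191.8] [70.8 61.6] -14.7 top [ 726.3 -192. ] [71.  59.7] -39.5
wrist plum_a 0.8 1252 box [327.5, 121.0, 46.6, 38.5] mean [ 432. -282.   45.] zmax 51 rect [ 433.3 -283.1] [37.6 36.7] -7.9 top [ 433.8 -282.4] [35.9 35.5] -53.1
t 50.33 at [ 0.4347 -0.3384  0.1956] rpy [-179.63    0.42   36.09] gap 0.552 F [0.6 0.3 0.6]
   [0.016, 0.016, 0.895, -0.002, 0.002, 0.001] rows 4.3
 -> (0.4375, -0.339, 0.0165, 36) yaw 36.0
```

View pics/w24.png

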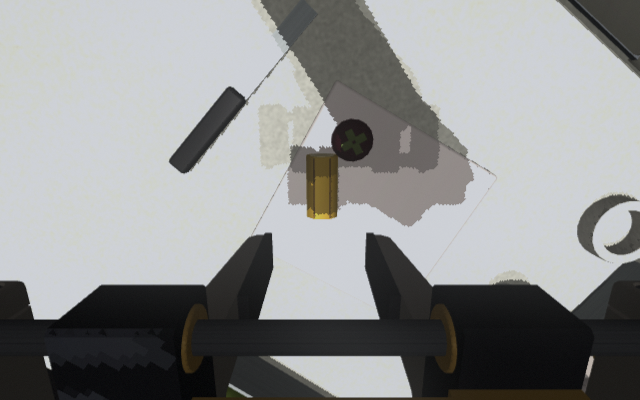

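Run:
```python
from h import *
plan((0.4393,-0.3402,0.0165,35.8))
```

```text
t 50.33 at [ 0.4347 -0.3384  0.1956] rpy [-179.63    0.42   36.09] gap 0.552 F [0.6 0.3 0.6]
   [0.02, 0.026, 0.895, -0.002, 0.002, 0.002] rows 4.3
 -> (0.4393, -0.3402, 0.0165, 35.8) yaw 35.8
```

{"api": "step_arm", "payload": {"deltas": [[[0.02,0.026,0.2,-0.002,0.002,0.002],[0.02,0.026,0.4,-0.002,0.002,0.002],[0.02,0.026,0.6,-0.002,0.002,0.002],[0.02,0.026,0.6,-0.002,0.002,0.002]]]}}

```text
t: 50.67
ee_pos: [0.4359, -0.3366, 0.0695]
tcp_rot: [-3.13, 0.004, 0.626]
ft_force: [-0.6, 0.1, -0.0]
finger_gap: 0.554
```

Run:
```python
from h import *
plan((0.4393,-0.3402,0.0165,35.8))
f=look('wrist',['banana_a','plum_a'])
cv2.imwrite('pics/w25.png',f['color'][:,:,::-1])
```

```text
t 50.67 at [ 0.4359 -0.3366  0.0695] rpy [-179.35    0.24   35.85] gap 0.554 F [-0.6  0.1 -0. ]
   [0.004, 0.028, 0.265, -0.004, 0.001, 0.0] rows 1.3
 -> (0.4393, -0.3402, 0.0165, 35.8) yaw 35.8
wrist banana_a 0.62 4603 box [292.3, 175.5, 53.0, 103.7] mean [ 435. -334.   40.] zmax 44 rect [ 436.9 -336.6] [62.7 29.9] -53.6 top [ 436.9 -336.7] [62.6 29.9] -53.6
wrist plum_a 0.72 3127 box [335.0, 125.0, 61.3, 64.8] mean [ 431. -282.   45.] zmax 51 rect [ 432.  -282.6] [36.7 36.7] 47.1 top [ 432.8 -282.9] [35.6 35.3] -51.4
```

View pics/w25.png

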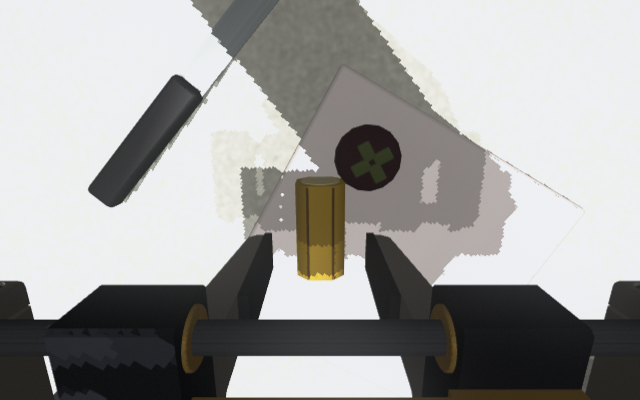

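{"api": "step_arm", "payload": {"deltas": [[[0.004,0.028,0.12,-0.004,0.001,0],[0.004,0.028,0.22,-0.004,0.001,0],[0.004,0.028,0.265,-0.004,0.001,0],[0.004,0.028,0.265,-0.004,0.001,0],[0.004,0.028,0.265,-0.004,0.001,0]]]}}

```text
t: 51.23
ee_pos: [0.4465, -0.3442, 0.0262]
tcp_rot: [3.125, -0.004, 0.625]
ft_force: [0.4, -0.6, 0.6]
finger_gap: 0.548
```

{"api": "step_arm", "payload": {"deltas": [[[0,0,0,0,0,0],[0,0,0,0,0,0],[0,0,0,0,0,0],[0,0,0,0,0,0],[0,0,0,0,0,0],[0,0,0,0,0,0],[0,0,0,0,0,0]]], "hand": 0}}

```text
t: 51.82
ee_pos: [0.447, -0.3449, 0.0272]
tcp_rot: [3.124, -0.004, 0.625]
ft_force: [-2.0, -0.2, 6.8]
finger_gap: 0.332
```

{"api": "step_arm", "payload": {"deltas": [[[0,0,-0.1,0,0,0],[0,0,-0.25,0,0,0],[0,0,-0.45,0,0,0],[0,0,-0.65,0,0,0],[0,0,-0.9,0,0,0],[0,0,-0.9,0,0,0],[0,0,-0.9,0,0,0]]]}}

```text
t: 52.4
ee_pos: [0.4462, -0.3435, 0.2105]
tcp_rot: [3.117, -0.005, 0.625]
ft_force: [0.0, 0.3, -0.4]
finger_gap: 0.329
```

Run:
```python
from h import *
look('side',['plum_a'])
plan((0.525,0.049,0.23,90),(0.525,0.049,0.106,90))
```

```text
side plum_a 0.56 182 box [291.1, 321.3, 25.3, 20.2] mean [ 432. -290.   45.] zmax 53 rect [ 433.8 -287.8] [31.8 27.3] 36.3 top [ 433.7 -287.1] [31.2 27.4] 29.0
side plum_a 0.56 184 box [220.6, 186.2, 18.7, 16.6] mean [330. 159.  39.] zmax 51 rect [329.5 161.2] [40.2 29.5] -31.1 top [329.9 163.1] [38.4 26.8] -33.1
side plum_a 0.54 171 box [264.5, 100.7, 16.7, 16.4] mean [508. 500.  37.] zmax 52 rect [508.8 503.5] [42.7 41.4] 34.8 top [508.4 505.5] [39.2 38.4] -60.5
t 52.5 at [ 0.4438 -0.3426  0.2063] rpy [ 1.7902e+02 -1.6000e-01  3.5800e+01] gap 0.334 F [-0.2  0.1 -0.9]
   [0.738, -0.674, -0.069, 0.006, 0.0, -0.151] rows 4.8
   [0.964, -0.265, -0.059, -0.0, 0.0, -0.151] rows 4.8
 -> (0.525, 0.049, 0.23, 90) yaw 90.0
   [0.0, 0.0, 0.62, 0.0, 0.0, -0.0] rows 3.0
 -> (0.525, 0.049, 0.106, 90) yaw 90.0
```

Run:
```python
from h import *
print(get_obs()['joint_pos'].round(3))
plan((0.538,0.051,0.235,90))
```

```text
[ 1.261  0.467 -0.858  1.805  0.412  1.039  0.873]
t 52.5 at [ 0.4438 -0.3426  0.2063] rpy [ 1.7902e+02 -1.6000e-01  3.5800e+01] gap 0.334 F [-0.2  0.1 -0.9]
   [0.767, -0.659, -0.081, 0.006, 0.0, -0.151] rows 4.9
   [0.983, -0.239, -0.072, -0.0, 0.0, -0.151] rows 4.9
 -> (0.538, 0.051, 0.235, 90) yaw 90.0
```

{"api": "step_arm", "payload": {"deltas": [[[0.2,-0.2,-0.05,0.003,0,-0.04],[0.4,-0.4,-0.081,0.006,0,-0.08],[0.6,-0.55,-0.081,0.006,0,-0.12],[0.767,-0.659,-0.081,0.006,0,-0.151],[0.767,-0.659,-0.081,0.006,0,-0.151],[0.767,-0.659,-0.081,0.006,0,-0.151],[0.767,-0.659,-0.081,0.006,0,-0.151],[0.767,-0.659,-0.081,0.006,0,-0.151]]]}}

```text
t: 53.17
ee_pos: [0.4898, -0.1462, 0.2189]
tcp_rot: [-3.137, 0.001, 1.099]
ft_force: [-0.5, -0.1, -1.5]
finger_gap: 0.331
```

Run:
```python
from h import *
print(get_obs()['joint_pos'].round(3))
plan((0.538,0.051,0.235,90))
f=grab('wrist')
cv2.imwrite('pics/w26.png',f['color'][:,:,::-1])
```

```text
[ 1.054  0.433 -1.033  1.883  0.422  1.071  0.95 ]
t 53.17 at [ 0.4898 -0.1462  0.2189] rpy [-1.7972e+02  8.0000e-02  6.2980e+01] gap 0.331 F [-0.5 -0.1 -1.5]
   [0.988, -0.234, -0.081, -0.002, 0.0, -0.15] rows 4.9
 -> (0.538, 0.051, 0.235, 90) yaw 90.0
```

View pics/w26.png

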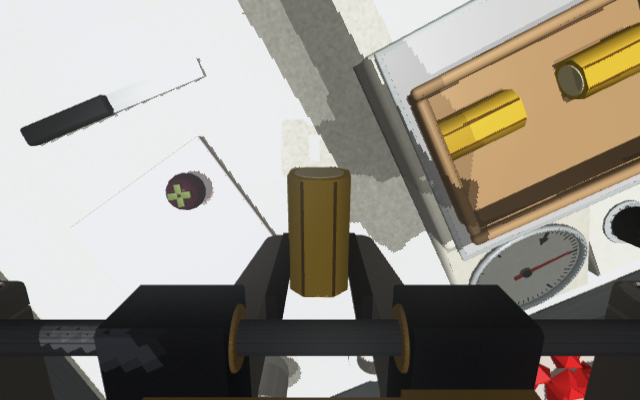

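{"api": "step_arm", "payload": {"deltas": [[[0.25,-0.06,-0.04,-0.002,0,-0.04],[0.5,-0.12,-0.081,-0.002,0,-0.08],[0.75,-0.18,-0.081,-0.002,0,-0.12],[0.988,-0.234,-0.081,-0.002,0,-0.15],[0.988,-0.234,-0.081,-0.002,0,-0.15],[0.988,-0.234,-0.081,-0.002,0,-0.15],[0.988,-0.234,-0.081,-0.002,0,-0.15],[0.988,-0.234,-0.081,-0.002,0,-0.15]]]}}

```text
t: 53.88
ee_pos: [0.5383, 0.0481, 0.2343]
tcp_rot: [-3.142, 0.002, 1.566]
ft_force: [-1.3, -0.1, -0.5]
finger_gap: 0.331
```

Run:
```python
from h import *
f=look('wrist',['banana_a'])
P=f['P'].reshape(-1,3)
plan((0.538,0.051,0.116,90))
cv2.imwrite('pics/w27.png',f['color'][:,:,::-1])
print(get_obs()['joint_pos'].round(3))
```

```text
wrist banana_a 0.96 7302 box [286.1, 168.8, 64.6, 128.2] mean [522.  48. 248.] zmax 252 rect [525.9  47.6] [63.1 30.2] -0.1 top [526.   47.6] [62.9 30.2] -0.1
wrist banana_a 0.84 2829 box [342.2, 121.1, 78.7, 40.6] mean [491.  99. 128.] zmax 131 rect [492.1  99.5] [62.5 30.3] 89.6 top [492.1  99.5] [62.5 30.3] 89.6
wrist banana_a 0.59 2783 box [206.9, 123.8, 84.2, 37.4] mean [491.  -7. 128.] zmax 131 rect [491.2  -7.8] [61.9 29.6] 89.8 top [491.2  -7.8] [61.9 29.6] 89.8
t 53.98 at [0.5383 0.0474 0.2346] rpy [1.7998e+02 1.0000e-01 8.9640e+01] gap 0.333 F [-0.6 -0.4 -0.3]
   [0.019, -0.002, 0.593, 0.0, 0.001, -0.002] rows 2.8
 -> (0.538, 0.051, 0.116, 90) yaw 90.0
[ 0.7    0.516 -1.122  1.802  0.51   1.152  0.976]
```

View pics/w27.png

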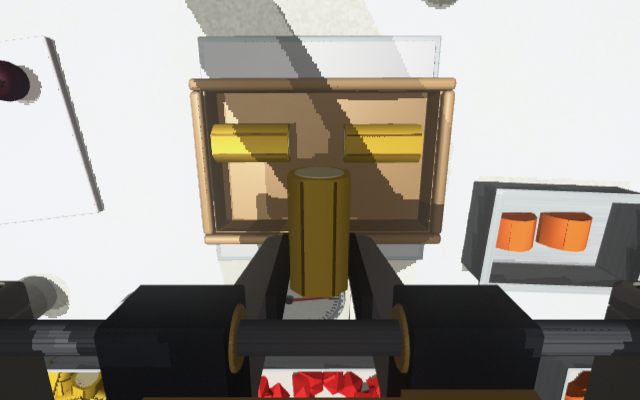

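{"api": "step_arm", "payload": {"deltas": [[[-0.006,0.008,0.15,0,0.001,-0.002],[-0.006,0.008,0.3,0,0.001,-0.002],[-0.006,0.008,0.45,0,0.001,-0.002],[-0.006,0.008,0.56,0,0.001,-0.002],[-0.006,0.008,0.595,0,0.001,-0.002],[-0.006,0.008,0.595,0,0.001,-0.002],[-0.006,0.008,0.595,0,0.001,-0.002]]]}}

```text
t: 54.57
ee_pos: [0.5405, 0.0451, 0.1163]
tcp_rot: [3.141, -0.002, 1.569]
ft_force: [0.9, -0.0, -0.5]
finger_gap: 0.333
```

{"api": "step_arm", "payload": {"deltas": [[[0,0,0,0,0,0],[0,0,0,0,0,0],[0,0,0,0,0,0],[0,0,0,0,0,0]]], "hand": 0.45}}

```text
t: 54.9
ee_pos: [0.541, 0.0451, 0.1172]
tcp_rot: [3.139, -0.001, 1.569]
ft_force: [0.2, 0.6, 0.2]
finger_gap: 0.453
```

{"api": "step_arm", "payload": {"deltas": [[[0,0,-0.15,0,0,0],[0,0,-0.35,0,0,0],[0,0,-0.55,0,0,0],[0,0,-0.75,0,0,0],[0,0,-0.95,0,0,0],[0,0,-0.95,0,0,0],[0,0,-0.95,0,0,0]]]}}

```text
t: 55.48
ee_pos: [0.5416, 0.0453, 0.3095]
tcp_rot: [3.134, -0.001, 1.568]
ft_force: [-0.0, 0.3, -1.1]
finger_gap: 0.451
```

Run:
```python
from h import *
plan()
f=look('wrist',['banana_a','tray','pan_top'])
cv2.imwrite('pics/w28.png',f['color'][:,:,::-1])
f=look('scene',['banana_a','plum_a','tape_roll','syrup_bottle','knife','papaya_a'])
cv2.imwrite('pics/sc28.png',f['color'][:,:,::-1])
```

```text
t 55.48 at [0.5416 0.0453 0.3095] rpy [ 1.7958e+02 -3.0000e-02  8.9870e+01] gap 0.451 F [-0.   0.3 -1.1]
wrist banana_a 0.97 1772 box [342.2, 112.4, 62.1, 33.6] mean [491.  99. 127.] zmax 130 rect [492.1  99.5] [62.6 29.7] 88.7 top [492.1  99.5] [62.6 29.6] 88.7
wrist banana_a 0.6 1720 box [232.9, 114.7, 67.2, 31.3] mean [491.  -8. 127.] zmax 130 rect [491.9  -7.8] [61.3 28.8] 89.9 top [491.9  -7.8] [61.3 28.8] 89.9
wrist banana_a 0.55 1540 box [303.0, 133.3, 30.9, 62.4] mean [527.  45. 127.] zmax 130 rect [528.   45.4] [61.6 28.3] -0.3 top [528.   45.4] [61.6 28.3] -0.3
wrist tray 0.65 19664 box [219.5, 75.8, 207.8, 137.5] mean [508.  52. 112.] zmax 140 rect [507.9  66. ] [230.7 131.9] 89.9 top [507.9  50.3] [199.5 131.9] 89.9
wrist pan_top 0.76 8523 box [224.7, 44.5, 195.1, 182.0] mean [473.  49.  95.] zmax 97 rect [506.8  48.3] [203.  201.7] -0.1 top [506.8  48.3] [203.  201.7] -0.1
wrist pan_top 0.42 3264 box [277.0, 229.8, 66.2, 69.0] mean [677.  28.  59.] zmax 78 rect [683.8  31.9] [122.2  85. ] -7.3 top [644.3  33.3] [76.6 49.7] -88.8
scene banana_a 0.8 141 box [311.5, 171.1, 
[... 1181 characters left out ...]
-333.5] [50.3 41.7] 73.7 top [ 702.1 -330.3] [21.9 21.2] -38.4
scene syrup_bottle 0.61 1918 box [271.8, 160.8, 82.7, 61.8] mean [509.  47. 121.] zmax 143 rect [510.9  48. ] [197.1 131.4] 89.3 top [510.9  48. ] [197.1 131.4] 89.3
scene knife 0.56 290 box [125.0, 230.4, 78.5, 39.8] mean [ 316. -336.   13.] zmax 18 rect [ 316.7 -312.7] [200.5  20. ] 85.8 top [ 316.7 -312.7] [200.5  20. ] 85.8
scene papaya_a 0.66 115 box [391.6, 177.0, 18.1, 17.1] mean [612. 337.  30.] zmax 40 rect [611.7 339.4] [33.9 32. ] 4.7 top [611.4 340.6] [33.3 30.6] 2.9
scene papaya_a 0.58 28 box [381.5, 189.7, 16.8, 4.6] mean [614. 281.  37.] zmax 41 rect [613.7 281.1] [31.7 12.5] 11.2 top [613.7 281.1] [31.7 12.5] 11.2
```

View pics/w28.png

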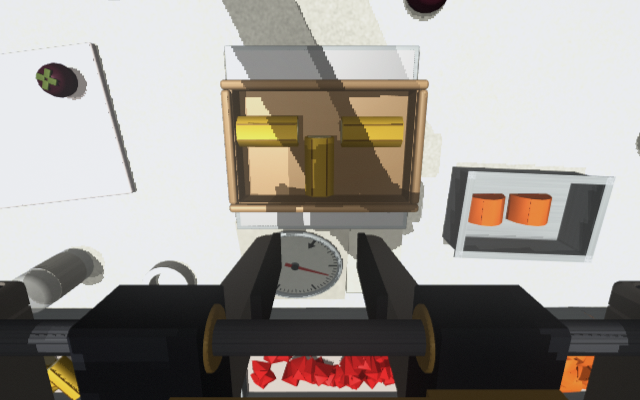

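View pics/sc28.png

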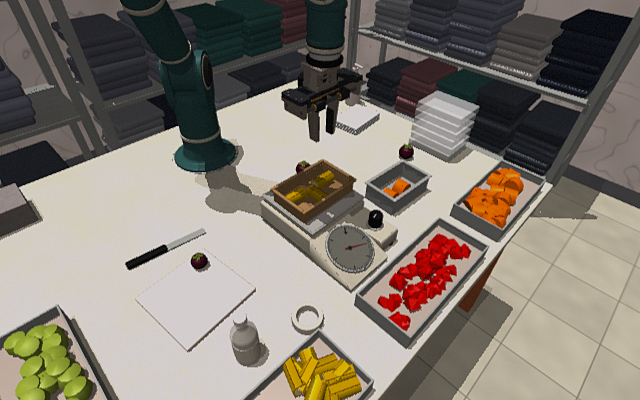

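Run:
```python
from h import *
from station import workorder
f=grab('wrist');print(dialfit(f,np.array([.6815,.012,.057])))
print(get_obs()['t'],get_obs()['ft_force'])
print(workorder.close_job())
```

```text
{'pointer': np.float32(-69.64954), 'tick60': np.float64(24.200000000000003), 'centre_mm': (3.0625, -0.8750000000000001)}
56.0833 [-0.47895341  0.47585208 -0.4391626 ]
the job is handed in; nothing more can be done
None
```

The job is done and handed in at 56 s of robot time. Both papaya chunks are in the steel tub, and the tray stands flat in the middle of the pan, within about 2 mm. I tared the scale with the tray empty, and only then put all three banana pieces into it.

- **Tare:** I turned the knob in two grips. With the gripper clear, the pointer read 30.7° and the zero mark about 31.0°, so they were about 0.3° apart, or roughly 0.5 g.
- **Banana pieces:** One piece was knocked aside during the run and came to rest beside the plum on the board. I found it again and picked it up, though that grasp stopped about 10 mm higher than planned. It still held.
- **Last pictures:** The tray holds three bananas, the tub holds two papaya chunks, and the board holds only the plum. The plums, knife, tape and bottle agree with their first positions to within the cameras' few millimetres.
- **Check that failed:** I tried to read the dial once more just before handing in, but the gripper partly hid it and the reading (24.2° for the zero mark) was not usable. I did not touch the knob after the tare check.

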